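# Try the clamp screws in the gauge nut

### The job

Try the two clamp screws that lie loose on the bench, one after the other, in the gauge nut: stand the screw head up in the nut and turn it clockwise by the head, up to half a turn, until it has plainly run down freely or binds, then turn it back out. Set a screw that runs freely down into the rectangular keep bin and one that binds into the round scrap can before you take the next. Do not drop the screws from a height; leave the screw in the kit box, and all the tools and parts on the bench, where they are.

Things in the scene. Friction and masses are not known exactly. Their poses are not given: they have to be found in the camera images.
- screw_a_centre (a point): centre (half-way along) of a plain steel clamp screw, one of three alike: 106 mm long, hexagonal head 34 mm across flats and 16 mm tall, shank 26 mm thick, about 0.45 kg, balance point 10 mm from the centre towards the head. z axis along the screw towards the head; x square to a pair of flats. Right-hand three-start thread on the tip half; the core of the last 23 mm is 17 mm thick.
- screw_b_centre (a point): centre of a screw like screw_a. All start lying flat, heads to the robot's left (z axis 41 to 99 degrees from the world's x towards y), centre 15 mm high, head end tipped up 3 degrees as the head is thicker. A loose screw does not roll. Which screws are sound cannot be seen.
- screw_c_centre (a point): centre of a screw like screw_a. Of the three, two (any two) lie loose on the open bench and are to be tried; the third lies in the kit box and stays there.
- gauge_mouth (a point): centre of the mouth of the gauge nut: a steel hexagon nut, 64 mm across flats, 56 mm tall, upright on a plate 84 x 110 x 8 mm (long side along y) fixed to the bench, so the mouth is 64 mm above the bench; z up along the hole. Plain bore 27.6 mm wide for 30 mm, thread below. A screw let in tip down stands by itself, centre 14.5 to 21.5 mm above the mouth depending on its angle.
- gauge: the gauge nut, origin under its plate. Turned clockwise from above, a sound screw sinks 24 mm a turn with almost no torque (under 0.1 N m): after half a turn its centre is under 10 mm above the mouth; fully home it is at 1 mm. A bad one binds hard (over 0.5 N m) within 0 to 120 degrees, centre 14.7 mm above the mouth. Turned back until its centre is 15.5 mm or more above the mouth it lifts straight out.
- keep_bin: fixed rectangular open-topped grey plastic bin for the sound screws, outside 130 mm along its x, 150 mm along its y, 65 mm tall, walls and floor 4 mm; origin at the centre of its underside, on the bench.
- scrap_can: fixed round open-topped steel can for the bad screws, radius 66 mm, 68 mm tall, wall 3 mm, floor 4 mm; origin at the centre of its underside, on the bench.
- kit_box: fixed shallow open grey sheet-metal box, 135 mm along its x, 140 mm along its y, 28 mm tall; origin at the centre of its underside. The screw in it stays.
- spanner: bystander: steel spanner 200 mm long (along its x), 38 mm wide at the jaw, 8 mm thick, lying between the two places of the loose screws; origin at its middle.
- hex_nut: bystander: loose dark hexagon nut 46 mm across flats, 22 mm tall, lying flat; origin at the centre of its underside.
- g_clamp: bystander: G-clamp lying on its side on the left, frame 120 x 95 mm, 21 mm thick, its spindle reaching 115 mm from its origin along its x.
- grease_jar: bystander: small jar, radius 29 mm, 62 mm tall, beyond the gauge nut; origin at the centre of its underside.
- calliper: bystander: digital calliper lying flat, 230 mm long along its x, up to 85 mm wide at the jaws, 13 mm thick; origin near its middle.
- load_cell: bystander: squat round steel load cell, radius 38 mm, 48 mm tall, at the back; origin at the centre of its underside.
Not all that is in view belongs to the job. Leave any red look-alike of the kit_box alone. Leave any turquoise look-alike of the scrap_can alone.

How it is judged:
On the way, in this order (a step that is already met when the one before it is completed fails the run):
1. a first loose screw stands upright in the gauge nut and has been turned down: centre less than 13 mm above the mouth if it is sound, down to where it binds (less than 16.5 mm) if it is bad (((horizontal distance between screw_a_centre and gauge_mouth below 0.008 m and angle between screw_a_centre's own z axis and vertical below 0.2 rad and z of screw_a_centre in the frame of gauge_mouth below 0.013 m) or (horizontal distance between screw_b_centre and gauge_mouth below 0.008 m and angle between screw_b_centre's own z axis and vertical below 0.2 rad and z of screw_b_centre in the frame of gauge_mouth below 0.0165 m) or (horizontal distance between screw_c_centre and gauge_mouth below 0.008 m and angle between screw_c_centre's own z axis and vertical below 0.2 rad and z of screw_c_centre in the frame of gauge_mouth below 0.013 m))), for 0.1 s.
2. with the first screw put away in its right place, the other loose screw has been turned down in the gauge nut in the same way ((((x of screw_a_centre in the frame of keep_bin between -0.064 and 0.064 m and y of screw_a_centre in the frame of keep_bin between -0.074 and 0.074 m and z of screw_a_centre in the frame of keep_bin below 0.08 m) and (horizontal distance between screw_b_centre and gauge_mouth below 0.008 m and angle between screw_b_centre's own z axis and vertical below 0.2 rad and z of screw_b_centre in the frame of gauge_mouth below 0.0165 m)) or ((x of screw_a_centre in the frame of keep_bin between -0.064 and 0.064 m and y of screw_a_centre in the frame of keep_bin between -0.074 and 0.074 m and z of screw_a_centre in the frame of keep_bin below 0.08 m) and (horizontal distance between screw_c_centre and gauge_mouth below 0.008 m and angle between screw_c_centre's own z axis and vertical below 0.2 rad and z of screw_c_centre in the frame of gauge_mouth below 0.013 m)) or ((horizontal distance between screw_b_centre and scrap_can below 0.062 m and height (world z) of screw_b_centre below 0.08 m) and (horizontal distance between screw_a_centre and gauge_mouth below 0.008 m and angle between screw_a_centre's own z axis and vertical below 0.2 rad and z of screw_a_centre in the frame of gauge_mouth below 0.013 m)) or ((horizontal distance between screw_b_centre and scrap_can below 0.062 m and height (world z) of screw_b_centre below 0.08 m) and (horizontal distance between screw_c_centre and gauge_mouth below 0.008 m and angle between screw_c_centre's own z axis and vertical below 0.2 rad and z of screw_c_centre in the frame of gauge_mouth below 0.013 m)) or ((x of screw_c_centre in the frame of keep_bin between -0.064 and 0.064 m and y of screw_c_centre in the frame of keep_bin between -0.074 and 0.074 m and z of screw_c_centre in the frame of keep_bin below 0.08 m) and (horizontal distance between screw_a_centre and gauge_mouth below 0.008 m and angle between screw_a_centre's own z axis and vertical below 0.2 rad and z of screw_a_centre in the frame of gauge_mouth below 0.013 m)) or ((x of screw_c_centre in the frame of keep_bin between -0.064 and 0.064 m and y of screw_c_centre in the frame of keep_bin between -0.074 and 0.074 m and z of screw_c_centre in the frame of keep_bin below 0.08 m) and (horizontal distance between screw_b_centre and gauge_mouth below 0.008 m and angle between screw_b_centre's own z axis and vertical below 0.2 rad and z of screw_b_centre in the frame of gauge_mouth below 0.0165 m)))), for 0.1 s.
At the end, for the whole second after the job is handed in: Each of the two loose screws lies in its right place, the sound ones in the keep bin (centre inside its walls, lower than 80 mm above the bench), a bad one in the scrap can (centre within 62 mm of its axis, lower than 80 mm), all at rest; the screw in the kit box is where it was (within 20 mm) (((x of screw_a_centre in the frame of keep_bin between -0.064 and 0.064 m and y of screw_a_centre in the frame of keep_bin between -0.074 and 0.074 m and z of screw_a_centre in the frame of keep_bin below 0.08 m) or (horizontal distance between screw_a_centre and kit_box below 0.05 m and distance of screw_a_centre from where it was at the start of the episode below 0.02 m)) and ((horizontal distance between screw_b_centre and scrap_can below 0.062 m and height (world z) of screw_b_centre below 0.08 m) or (horizontal distance between screw_b_centre and kit_box below 0.05 m and distance of screw_b_centre from where it was at the start of the episode below 0.02 m)) and ((x of screw_c_centre in the frame of keep_bin between -0.064 and 0.064 m and y of screw_c_centre in the frame of keep_bin between -0.074 and 0.074 m and z of screw_c_centre in the frame of keep_bin below 0.08 m) or (horizontal distance between screw_c_centre and kit_box below 0.05 m and distance of screw_c_centre from where it was at the start of the episode below 0.02 m)) and linear speed of each of screw_a, screw_b, screw_c below 0.03 m/s); the robot touches nothing.
It fails at once if the screw in the kit box is moved by more than 20 mm, or another is put there ((horizontal distance between screw_a_centre and kit_box below 0.05 m and height (world z) of screw_a_centre below 0.06 m and distance of screw_a_centre from where it was at the start of the episode above 0.02 m) or (horizontal distance between screw_b_centre and kit_box below 0.05 m and height (world z) of screw_b_centre below 0.06 m and distance of screw_b_centre from where it was at the start of the episode above 0.02 m) or (horizontal distance between screw_c_centre and kit_box below 0.05 m and height (world z) of screw_c_centre below 0.06 m and distance of screw_c_centre from where it was at the start of the episode above 0.02 m)).
It fails at once if a screw is dropped from a height (falls freely faster than 1.3 m/s, about 90 mm) ((linear speed of screw_a above 1.3 m/s and contact force between the fingers and screw_a below 0.1 N) or (linear speed of screw_b above 1.3 m/s and contact force between the fingers and screw_b below 0.1 N) or (linear speed of screw_c above 1.3 m/s and contact force between the fingers and screw_c below 0.1 N)).
It fails at once if a tool or part on the bench is moved by more than 30 mm (distance of any of spanner, hex_nut, grease_jar, calliper, load_cell, g_clamp from where it was at the start of the episode above 0.03 m).
It also fails if it takes over 72 s, if anything falls off the work surface, if the arm or the gripper's body presses on something with over 40 N, if the wrist force passes 120 N, or if a joint passes its speed limit or range.

### The arm

A 6-joint arm with a two-finger parallel gripper is mounted at the origin on the work surface. World frame = base frame: x ahead of the robot, y to its left, z up, the work surface at z = 0. Lengths are in m, angles in rad, forces in N, time in s.
With the tool pointing down it reaches from about 0.35 to 0.725 m from the base axis. Payload 6 kg.
Tool frame: the origin (TCP) lies at the very end of the fingers, on their centre line; the grasp point (between the pads) lies 19 mm behind it; y points along the fingers, z is the direction in which the jaws open and shut, and the axes are right-handed (so a half turn about y gives the same grasp; the last joint's range is limited). The gripper opens to 85 mm and grips with 20 to 120 N. Pads are 22 mm wide; open, the fingers measure 114 mm over their backs; the gripper's body (76 mm by 85 mm) begins 54 mm behind the grasp point. The pads swing forward as they close: fully open they stand 13 mm farther back than shut.
Start: joints at [1.602, 0.04, 0.085, 0, -1.615, -0.334], TCP at [0.179, 0.573, 0.231] pointing down, gripper open.
Joint ranges: [-2.56, 2.56], [-1.29, 2.01], [-1.08, 1.49], [-3.29, 1.98], [-2.81, -0.18], [-2.99, 2.99]. Speed limits (rad/s): [2.57, 2.57, 3.01, 3.14, 3.14, 3.14].

### API

Orientations are given as a 3x3 rotation matrix whose columns are the frame's x, y, z axes.
In Python, from plant import arm, optics gives the robot as it stands.
- The arm moves only by the shell command python3 -m crank 'ROWS' [FORCE]. ROWS is JSON, a list of rows, each a list of 7 numbers: the shift along the tool's x, y, z in cm, then the turn, a rotation vector about the tool's x, y, z in rad, then the opening, from -1 (shut) to 1 (fully open). In form: [[tx, ty, tz, wx, wy, wz, fingers], ...]. A call has 1 to 20 rows; each row shifts and turns the commanded pose from where the row before left it, along the tool's axes as they then stand; what a row does not reach is not made up. A row lasts 1/8 s, in which the tool goes at most 62.5 mm and 10.7 degrees, less where a joint would pass 70% of its speed; a pose out of reach is approached as far as the arm can. A call is refused whole if a number of a shift passes 6.25 or a number of a turn 0.188, either way. A call with a gripper value outside its range is refused whole. The fingers move at their own pace and stop on an object; FORCE is the grip in N (left out, the last holds). Time passes only in rows, so rows that do not move let the fingers close. It gives the time, the measured TCP pose, the force and the opening at its end, in the units of the state.
- arm.sense(): the state, without advancing time (a new reading comes with each control period).
- optics.snapshot(name): name is "scene" or "top" or "wrist"; returns the picture (384x512x3 uint8, red, green, blue); there is no depth.
- optics.get_calibration(name): a dict with "mtx" (3x3 intrinsics, pixels), "xyz" and "attitude" of the camera in the world; the wrist camera has in their place "tool_from_camera" (4x4, takes a point from camera to tool coordinates, whose origin is the TCP and whose axes are the tool frame's). Camera axes: x right, y up, looking along -z (the intrinsics and any distortion apply to the point x, -y, -z); pixel columns grow to the right and rows downward; lengths in m; the calibration is good to about 2 mm. A picture is of the moment at which its call begins: read the wrist's pose just before it. get_calibration takes no time and is no camera call.
- arm.finish_job(): hands the job in, once; it reports no verdict.
The state is a dict: "time_s": time; "q": joint angles; "qd": joint speeds; "effort": joint torques, N m; "eef_pos": TCP position; "tool_rot": TCP orientation; "force": force on the tool from outside, world axes, zero at the start; "ft_torque": the same for the moment, N m; "gripper_width": finger opening in m.
Only numpy, scipy, OpenCV 4.12 (cv2) and the standard library are available. Lean on these libraries where they do the work, as an engineer would, in place of code of your own. Each camera call takes 0.05 s, during which the arm holds its last target.

## Working session

There is one attempt and no reset: what is moved stays moved. The work goes in short steps, Python scripts to look and compute and a shell command to move; the robot and the scene stay as the last step left them, time stands still between calls to the robot, and variables do not carry over. Pictures are saved under pics/ and viewed, and the job is handed in when it is done.

```bash
ls; mkdir -p pics; cat > look.py <<'E'
import sys,cv2
from plant import arm, optics
def snap(name,fn):
    s=arm.sense(); im=optics.snapshot(name); cv2.imwrite('pics/'+fn,im[:,:,::-1]); return s,im
E
python3 - <<'E'
from look import *
import numpy as np
np.set_printoptions(precision=4,suppress=True)
s=arm.sense(); print(s)
for n in ['scene','top','wrist']:
    print(n,optics.get_calibration(n))
for n in ['scene','top','wrist']: snap(n,n+'0.png')
E
```

```text
pics
{'time_s': 0.0, 'q': array([ 1.6017,  0.0408,  0.0838, -0.0004, -1.6155, -0.3337]), 'qd': array([-0.0003,  0.001 , -0.0007, -0.0006,  0.0016, -0.0029]), 'effort': array([ -0.0002, -36.8214,  34.7419,   6.9326,  -0.0054,  -0.    ]), 'eef_pos': array([0.1787, 0.5724, 0.2303]), 'tool_rot': array([[-0.9545, -0.0004, -0.2982],
       [ 0.2982, -0.0017, -0.9545],
       [-0.0001, -1.    ,  0.0017]]), 'force': array([ 0.1109, -0.421 , -1.2119]), 'ft_torque': array([ 0.0135, -0.0339,  0.0067]), 'gripper_width': 0.08545847618476297}
scene {'mtx': array([[381.303 ,   0.    , 254.5029],
       [  0.    , 381.303 , 190.4369],
       [  0.    ,   0.    ,   1.    ]]), 'xyz': array([ 0.9561, -0.7277,  0.8065]), 'attitude': array([[ 0.8538, -0.3306,  0.4022],
       [ 0.5204,  0.5675, -0.6381],
       [-0.0173,  0.7541,  0.6566]])}
top {'mtx': array([[366.5183,   0.    , 253.1633],
       [  0.    , 366.5183, 190.8825],
       [  0.    ,   0.    ,   1.    ]]), 'xyz': array([ 0.3685, -0.0142,  1.1791]), 'attitude': array([[ 0.0084,  0.9904, -0.1378],
       [-0.9999,  0.0064, -0.0152],
       [-0.0141,  0.1379,  0.9903]])}
wrist {'mtx': array([[284.0827,   0.    , 256.3816],
       [  0.    , 284.0827, 193.7547],
       [  0.    ,   0.    ,   1.    ]]), 'tool_from_camera': array([[ 0.0011, -0.9534, -0.3016, -0.0765],
       [ 0.0001,  0.3016, -0.9534, -0.1423],
       [ 1.    ,  0.001 ,  0.0004,  0.0001],
       [ 0.    ,  0.    ,  0.    ,  1.    ]])}
```

View pics/scene0.png

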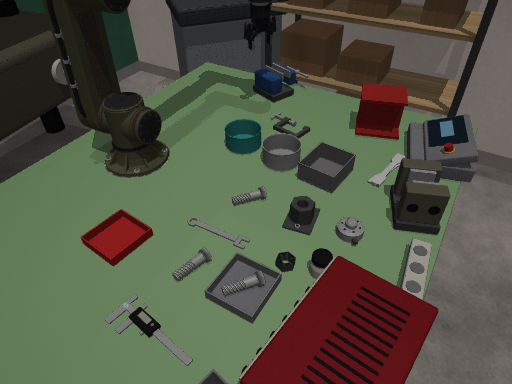

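View pics/top0.png

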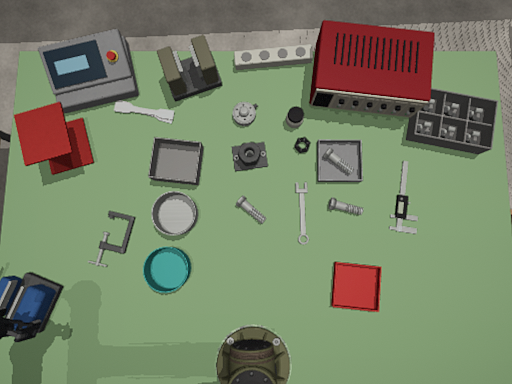

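View pics/wrist0.png

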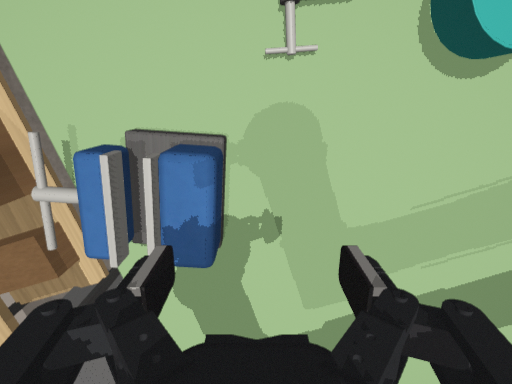

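The scene and top views show two loose screws, at top-view pixels (250,209) and (345,207). A third screw is in the grey kit box at (340,162). The gauge is at (249,155), the grey keep bin at (177,161) and the grey scrap can at (175,214). The look-alikes are a turquoise can at (167,270) and a red tray at (357,287). Next I'll segment the scene and measure positions.

```bash
cat >> look.py <<'E'
import numpy as np
np.set_printoptions(precision=4,suppress=True)
def campose(name,s=None):
    c=optics.get_calibration(name)
    if name=='wrist':
        T=c['tool_from_camera']; R=s['tool_rot']@T[:3,:3]; p=s['eef_pos']+s['tool_rot']@T[:3,3]
    else: R=c['attitude'];p=c['xyz']
    return c['mtx'],np.array(R),np.array(p)
def ray(name,uv,s=None):
    K,R,p=campose(name,s); u,v=uv
    d=np.array([(u-K[0,2])/K[0,0],-(v-K[1,2])/K[1,1],-1.0]); return p,R@d
def onplane(name,uv,z,s=None):
    p,d=ray(name,uv,s); return p+d*(z-p[2])/d[2]
def proj(name,P,s=None):
    K,R,p=campose(name,s); c=R.T@(np.array(P)-p); return np.array([K[0,2]+K[0,0]*c[0]/-c[2],K[1,2]-K[1,1]*c[1]/-c[2]])
E
python3 - <<'E'
from look import *
im=cv2.imread('pics/top0.png'); 
cv2.imwrite('pics/topcrop.png',cv2.resize(im[90:260,140:430],None,fx=2.7,fy=2.7,interpolation=cv2.INTER_CUBIC))
hsv=cv2.cvtColor(im,cv2.COLOR_BGR2HSV)
green=cv2.inRange(hsv,(30,40,60),(90,255,255))
m=cv2.bitwise_not(green)
n,l,st,c=cv2.connectedComponentsWithStats(m)
for i in range(1,n):
    if 60<st[i,4]<4000:
        x,y,w,h,a=st[i]
        pts=np.argwhere(l==i)[:,::-1].astype(np.float32)
        r=cv2.minAreaRect(pts)
        print(i,st[i],c[i].round(1),'rect',np.round(r[0],1),np.round(r[1],1),round(r[2]),'z.015',onplane('top',c[i],.015)[:2])
E
```

```text
2 [232 102  25  24 458] [244.  113.1] rect [243.8 113.3] [22.7 23.7] 11 z.015 [0.79  0.036]
3 [286 107  18  21 290] [294.6 116.9] rect [294.5 117. ] [20. 17.] 90 z.015 [ 0.7773 -0.1309]
4 [ 148  137   55   48 2169] [175.7 160.5] rect [175.5 160.4] [51.2 43.4] 6 z.015 [0.6285 0.2566]
5 [295 138  15  15 127] [301.8 144.8] rect [302. 145.] [14. 14.] 90 z.015 [ 0.6829 -0.1536]
6 [ 317  139   46   43 1942] [339.3 160.1] rect [339.5 160. ] [42. 45.] 90 z.015 [ 0.6328 -0.2743]
7 [232 142  36  29 833] [249.2 155.9] rect [249.1 155.4] [26.3 33. ] 82 z.015 [0.6452 0.0176]
8 [389 161  29  73 743] [402.9 205.3] rect [405.2 196.7] [27.4 71.4] 5 z.015 [ 0.4874 -0.4716]
9 [295 182  14  63 387] [301.9 211. ] rect [301.5 213. ] [62.1 12.1] 89 z.015 [ 0.467  -0.1517]
10 [ 151  191   47   45 1651] [173.8 213. ] rect [174. 213.] [44. 46.] 90 z.015 [0.4577 0.2562]
11 [236 195  30  29 281] [250.2 209. ] rect [250.3 210.3] [33.2 11.3] 45 z.015 [0.472  0.0126]
12 [329 197  34  18 282] [344.3 206.5] rect [345.1 207.7] [34.8 11.7] 19 z.015 [ 0.4824 -0.2864]
13 [ 88 211  47  56 544] [114.2 238.6] rect [113.1 240.4] [30.2 59.3] 23 z.015 [0.3751 0.4423]
23 [ 331  262   51   50 2226] [356.2 286.6] rect [356.3 286.6] [48.7 46.9] 4 z.015 [ 0.2347 -0.3166]
26 [   0  273   63   69 3205] [ 26.  304.9] rect [ 31. 307.] [68. 62.] 90 z.015 [0.1691 0.705 ]
32 [ 216  325   74   59 2781] [251.3 357.9] rect [252.5 354. ] [58. 73.] 90 z.015 [0.0219 0.0051]
```

View pics/topcrop.png

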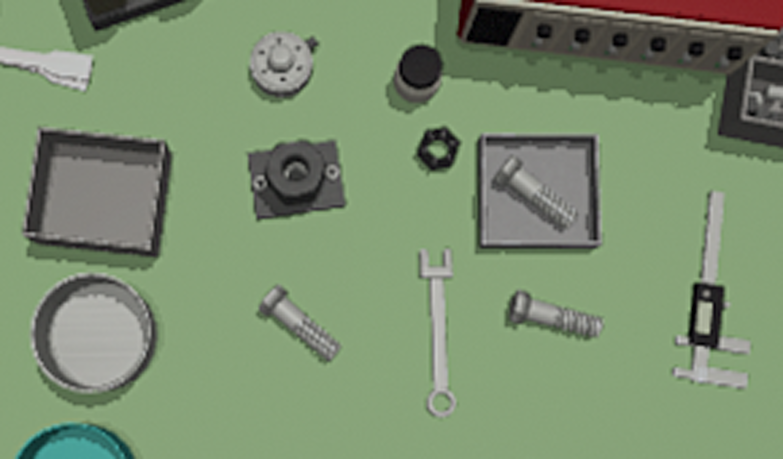

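Things that could be mistaken for what I want (top-view pixels):
- **Screws:** the loose ones are at (250,209) and (345,207). The one at (340,162) is inside the kit box and stays there.
- **Bins:** the keep bin is the deep grey rectangle at (176,160). The kit box at (340,160) and the red tray at (356,287) are not it.
- **Cans:** the scrap can is grey at (174,213). The turquoise can at (167,270) is not it.

I'm taking screw (250,209) first, and will move over it to check it close up.

```bash
python3 -m crank '[[-4.04,0,4.07,0,0.1,0,1],[-4.4,0,3.65,0,0,0,1],[-4.4,0,3.65,0,0,0,1],[-4.4,0,3.65,0,0,0,1],[-4.4,0,3.65,0,0,0,1],[-4.4,0,3.65,0,0,0,1],[-4.4,0,3.65,0,0,0,1],[-4.4,0,3.65,0,0,0,1],[-4.4,0,3.65,0,0,0,1],[-4.4,0,3.65,0,0,0,1]]' 60
python3 - <<'E'
from look import *
s=arm.sense();print(s['time_s'],s['q'],s['eef_pos'],s['tool_rot'])
E
```

```text
time_s: 1.4
eef_pos: [0.4413, 0.0626, 0.2314]
tool_rot: [[-0.92, 0.001, -0.392], [0.392, 0.001, -0.92], [-0.0, -1.0, -0.001]]
force: [0.7, 0.3, 1.0]
gripper_width: 0.0856
1.4 [ 0.5974 -0.3819 -0.2852 -0.0001 -1.6667  0.5709] [0.4413 0.0626 0.2314] [[-0.9201  0.0005 -0.3917]
 [ 0.3917  0.0005 -0.9201]
 [-0.0003 -1.     -0.0007]]
```

```bash
python3 - <<'E'
from look import *
s,im=snap('wrist','w1.png')
E
```

```text
(no output)
```

View pics/w1.png

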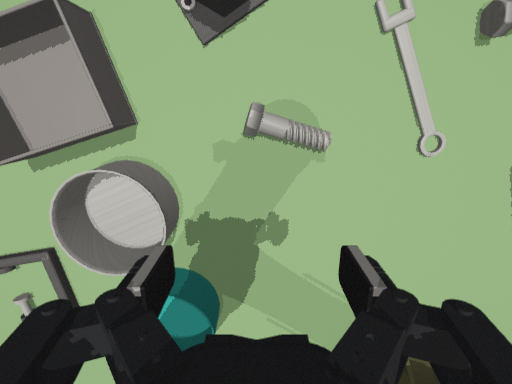

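The wrist view shows loose screw 1 clearly, with its head at about (256,121) and tip at (328,142). The spanner is to its right and the gauge plate is above it. I'll measure it here against the top view.

```bash
cat >> look.py <<'E'
def screw(im,name,s,box,axz=True):
    """largest non-green blob in box -> end points along its main axis, cast on z of axis ends"""
    x0,y0,x1,y1=box
    hsv=cv2.cvtColor(np.ascontiguousarray(im[:,:,::-1]),cv2.COLOR_BGR2HSV)
    m=((hsv[:,:,1]<45)).astype(np.uint8); mm=np.zeros_like(m); mm[y0:y1,x0:x1]=m[y0:y1,x0:x1]
    mm=cv2.morphologyEx(mm,cv2.MORPH_OPEN,np.ones((2,2),np.uint8))
    n,l,st,c=cv2.connectedComponentsWithStats(mm); i=1+np.argmax(st[1:,4])
    pts=np.argwhere(l==i)[:,::-1].astype(float)
    W=np.array([onplane(name,p,0.015,s)[:2] for p in pts])
    mu=W.mean(0); e,v=np.linalg.eigh(np.cov((W-mu).T)); a=v[:,1]
    t=(W-mu)@a; b=(W-mu)@np.array([-a[1],a[0]])
    q=lambda f:np.percentile(t,f)
    # head end is wider
    wp=np.ptp(b[t>q(85)]); wn=np.ptp(b[t<q(15)])
    if wn>wp: a=-a; t=-t
    b=(W-mu)@np.array([-a[1],a[0]])
    print('area',st[i,4],'bbox',st[i,:4],'len',np.ptp(t),'mid',mu+a*(t.max()+t.min())/2,'ang',np.degrees(np.arctan2(a[1],a[0])),'w',wp,wn)
    # centreline from shank part
    return mu+a*(t.max()+t.min())/2,a,pts
E
python3 - <<'E'
from look import *
s=arm.sense()
im=cv2.imread('pics/w1.png')[:,:,::-1]
screw(im,'wrist',s,(225,85,350,170))
im=cv2.imread('pics/top0.png')[:,:,::-1]
screw(im,'top',None,(230,190,270,230))
screw(im,'top',None,(322,192,370,220))
E
```

```text
area 1915 bbox [245 103  88  49] len 0.10841829717840135 mid [0.4676 0.0007] ang 50.30565877408125 w 0.03879010861418626 0.02467169477676729
area 285 bbox [237 197  30  27] len 0.10693334941240246 mid [0.4671 0.007 ] ang 50.11438647774842 w 0.036423404046559596 0.02347328680640557
area 288 bbox [330 199  34  17] len 0.10878665344703559 mid [ 0.4782 -0.2929] ang 75.48920956631983 w 0.03666540508048881 0.024135608634996766
```

```bash
python3 -m crank '[[-2.4,0,2.25,0,0,0,1],[-2.4,0,2.25,0,0,0,1],[0,0.8,0,0,0.186,0,1],[0,0.8,0,0,0.186,0,1],[0,0.8,0,0,0.186,0,1],[0,0.8,0,0,0.186,0,1],[0,0.8,0,0,0.186,0,1],[0,0.8,0,0,0.186,0,1],[0,0.8,0,0,0.186,0,1],[0,0.8,0,0,0.186,0,1],[0,0.8,0,0,0.186,0,1],[0,0.8,0,0,0.186,0,1],[0,0,0,0,0,0,1]]'
python3 - <<'E'
from look import *
s,im=snap('wrist','w2.png')
print(s['time_s'],s['q'],s['eef_pos'],s['tool_rot'])
E
```

```text
time_s: 3.08
eef_pos: [0.4669, 0.0041, 0.1505]
tool_rot: [[0.637, -0.002, -0.771], [0.771, -0.0, 0.637], [-0.001, -1.0, 0.001]]
force: [0.1, 0.5, -0.3]
gripper_width: 0.0856
3.075 [ 0.4429 -0.3208 -0.3861 -0.0002 -1.507  -1.1333] [0.4669 0.0041 0.1505] [[ 0.6368 -0.0015 -0.771 ]
 [ 0.771  -0.0004  0.6368]
 [-0.0013 -1.      0.0009]]
```

View pics/w2.png

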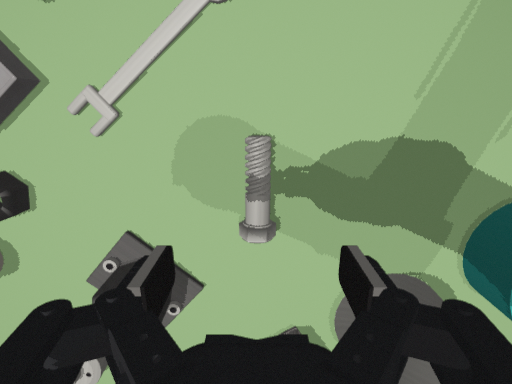

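```bash
python3 - <<'E'
from look import *
s=arm.sense()
im=cv2.imread('pics/w2.png')
cv2.imwrite('pics/w2c.png',cv2.resize(im[120:255,200:310],None,fx=4.4,fy=4.4,interpolation=cv2.INTER_CUBIC))
R=s['tool_rot'];p=s['eef_pos']
for n,uv,z in [('tip',(258,135),.012),('tipz0.02',(258,135),.022),('headend top',(258,243),.034),('head end axis',(258,243),.018),('head front top',(258,226),.033),('shank@226 top',(258,222),.029)]:
    P=onplane('wrist',uv,z,s); print(n,P,'tool',R.T@(P-p))
screw(im[:,:,::-1],'wrist',s,(225,115,290,250))
E
```

```text
tip [ 0.4346 -0.0321  0.012 ] tool [-0.0485  0.1392  0.0021]
tipz0.02 [ 0.434  -0.0329  0.022 ] tool [-0.0496  0.1292  0.0021]
headend top [0.5017 0.0493 0.034 ] tool [0.0569 0.1171 0.0021]
head end axis [0.5068 0.0558 0.018 ] tool [0.0652 0.1331 0.0022]
head front top [0.4901 0.0352 0.033 ] tool [0.0386 0.1181 0.0021]
shank@226 top [0.4884 0.0332 0.029 ] tool [0.036  0.1221 0.0021]
area 2811 bbox [240 137  37 107] len 0.11387074112517412 mid [0.4713 0.0134] ang 49.89317145167101 w 0.038771754976964216 0.02460980388954959
```

View pics/w2c.png

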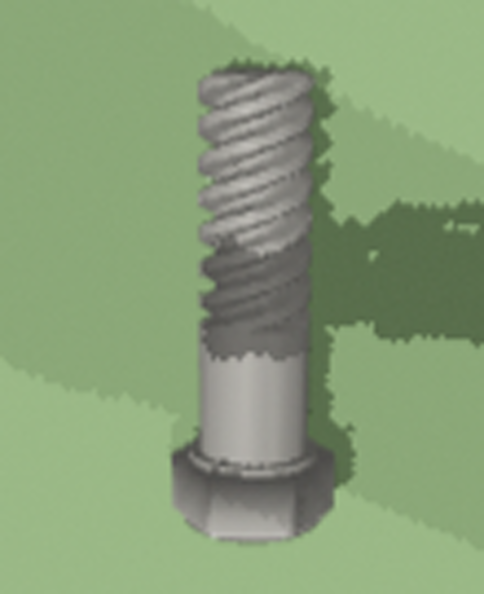

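The screw spans 106 mm (tip at tool x −49 mm, head end at +57 mm), which matches the 106 mm given. Its lateral offset is +2 mm and its direction is within 0.5° of tool x. I'll tilt 40° towards the tip so that standing it up leaves the tool still pointing partly down, then approach.

```bash
python3 -m crank '[[0,0,0.2,0,0,0.14,1],[0,0,0,0,0,0.14,1],[0,0,0,0,0,0.14,1],[0,0,0,0,0,0.14,1],[0,0,0,0,0,0.138,1],[2.36,2.36,0,0,0,0,1],[2.36,2.36,0,0,0,0,1],[2.36,2.36,0,0,0,0,1],[0,0,0,0,0,0,1]]'
python3 - <<'E'
from look import *
s,im=snap('wrist','w3.png')
print(s['time_s'],s['q'],s['eef_pos'],s['tool_rot'])
R=s['tool_rot'];p=s['eef_pos']
h=np.array([R[0,0],R[1,0],0]);h/=np.linalg.norm(h)
c=np.array([.468,.0085,.015]); 
T=c+.015*h; T[2]=.0158; T=T+.010*R[:,1]
print(np.degrees(np.arctan2(h[1],h[0])),T,R.T@(T-p))
E
```

```text
time_s: 4.25
eef_pos: [0.4702, 0.0116, 0.0499]
tool_rot: [[0.484, -0.414, -0.771], [0.59, -0.497, 0.637], [-0.646, -0.763, 0.004]]
force: [-0.0, -0.8, 1.1]
gripper_width: 0.0853
4.25 [ 0.5975  0.2684 -0.2153  0.1823 -1.7671 -1.3139] [0.4702 0.0116 0.0499] [[ 0.4839 -0.4136 -0.7712]
 [ 0.5901 -0.4966  0.6365]
 [-0.6462 -0.7631  0.0038]]
50.65000118463013 [0.4734 0.0151 0.0082] [ 0.0306  0.0288 -0.0004]
```

View pics/w3.png

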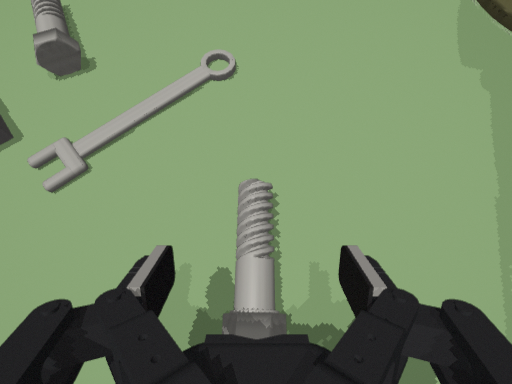

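The screw is centred between the open fingers (column 255 against a finger midpoint of 257) and nothing is in the way. Going down and closing.

```bash
python3 -m crank '[[1.02,0.96,0,0,0,0,1],[1.02,0.96,0,0,0,0,1],[1.02,0.96,0,0,0,0,1],[0,0,0,0,0,0,1],[0,0,0,0,0,0,-1],[0,0,0,0,0,0,-1],[0,0,0,0,0,0,-1],[0,0,0,0,0,0,-1],[0,0,0,0,0,0,-1],[0,0,0,0,0,0,-1]]' 80
python3 - <<'E'
from look import *
s,im=snap('wrist','w4.png')
print(s['time_s'],s['q'],s['eef_pos'],s['force'],s['ft_torque'])
E
```

```text
time_s: 5.55
eef_pos: [0.4751, 0.016, 0.0105]
tool_rot: [[0.489, -0.409, -0.77], [0.59, -0.495, 0.638], [-0.642, -0.767, -0.001]]
force: [0.8, 0.1, 5.5]
gripper_width: 0.0235
5.55 [ 0.5999  0.3208 -0.2269  0.1803 -1.6988 -1.3317] [0.4751 0.016  0.0105] [0.7561 0.0909 5.4552] [ 0.801  -0.9734  0.2594]
```

View pics/w4.png

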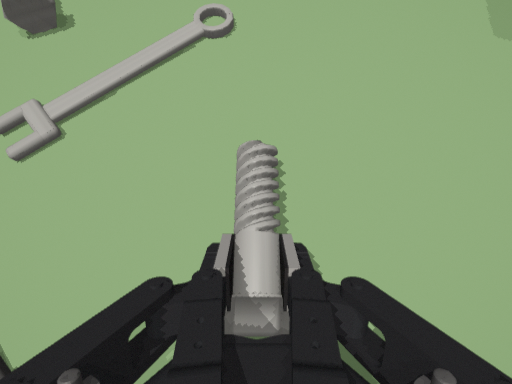

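The grip is closed on the shank just below the head (width 23.5 mm, pads symmetric). The spanner is untouched. Lifting and levelling the tool.

```bash
python3 -m crank '[[-1.3,-1.5,0,0,0,0,-1],[-2.57,-3.07,0,0,0,0,-1],[-2.57,-3.07,0,0,0,0,-1],[-2.57,-3.07,0,0,0,0,-1],[0,0,0,0,0,-0.174,-1],[0,0,0,0,0,-0.174,-1],[0,0,0,0,0,-0.174,-1],[0,0,0,0,0,-0.174,-1],[0,0,0,0,0.18,0,-1],[0,0,0,0,0.18,0,-1],[0,0,0,0,0.18,0,-1],[0,0,0,0,0,0,-1]]'
python3 - <<'E'
from look import *
s,im=snap('wrist','w5.png')
print(s['time_s'],s['q'],s['eef_pos'],s['force'],s['ft_torque'])
E
```

```text
time_s: 7.1
eef_pos: [0.4735, 0.0157, 0.1494]
tool_rot: [[0.943, -0.003, -0.334], [0.334, -0.001, 0.943], [-0.003, -1.0, -0.0]]
force: [-0.1, -0.0, -4.0]
gripper_width: 0.0236
7.1 [ 0.4607 -0.2987 -0.3711 -0.0001 -1.5017 -1.691 ] [0.4735 0.0157 0.1494] [-0.1351 -0.0022 -3.9582] [-0.0082 -0.029  -0.0191]
```

View pics/w5.png

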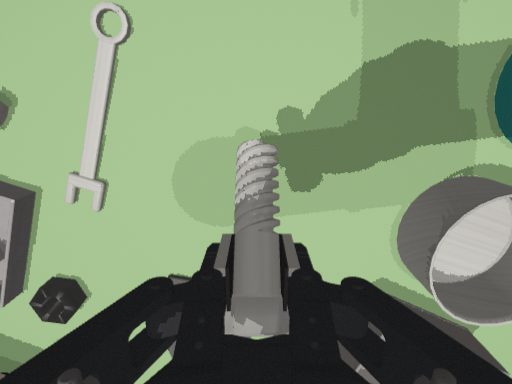

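The screw sits in the grip exactly as it did when picked up, with about 4 N carried. Now I'll measure the gauge mouth precisely from the top and scene views.

```bash
python3 - <<'E'
from look import *
a=cv2.imread('pics/top0.png'); b=cv2.imread('pics/scene0.png')
A=cv2.resize(a[135:175,225:275],None,fx=8,fy=8,interpolation=cv2.INTER_CUBIC)
B=cv2.resize(b[190:235,277:327],None,fx=8,fy=8,interpolation=cv2.INTER_CUBIC)
B=cv2.convertScaleAbs(B,alpha=2,beta=0);A=cv2.convertScaleAbs(A,alpha=2,beta=0)
B=B[:320]
cv2.imwrite('pics/g.png',np.hstack([A,B]))
E
```

```text
(no output)
```

View pics/g.png

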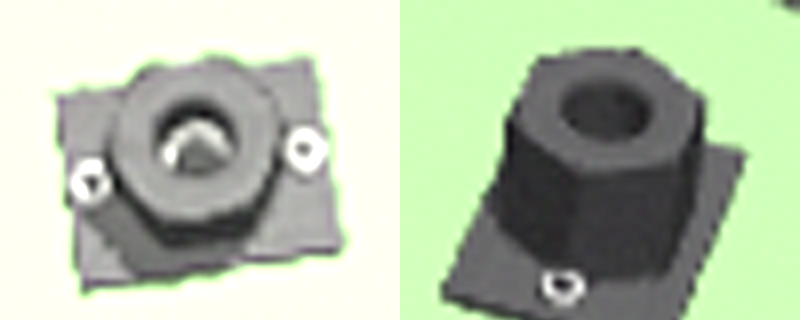

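```bash
cat >> look.py <<'E'
def tri(obs):
    A=np.zeros((3,3));b=np.zeros(3)
    for name,uv,s in obs:
        p,d=ray(name,uv,s); d=d/np.linalg.norm(d); M=np.eye(3)-np.outer(d,d); A+=M;b+=M@p
    return np.linalg.solve(A,b)
E
python3 - <<'E'
from look import *
ut=((195.5)/8-.5+225,(140.5)/8-.5+135); us=((206.5)/8-.5+277,(110.5)/8-.5+190)
print(ut,us,onplane('top',ut,.064),onplane('scene',us,.064),tri([('top',ut,None),('scene',us,None)]))
for n,p,z in [('bin top rim',(176,160),.065)]: print(n,onplane('top',p,z))
# grasp frame of the screw
Rg=np.array([[0.489,-0.409,-0.77],[0.59,-0.495,0.638],[-0.642,-0.767,-0.001]]); pg=np.array([.4751,.016,.0105])
h=np.array([np.cos(np.radians(50.4)),np.sin(np.radians(50.4)),np.tan(np.radians(3))]);h/=np.linalg.norm(h)
print('c in tool',Rg.T@(np.array([.468,.0085,.015])-pg),'axis',Rg.T@h)
E
```

```text
(248.9375, 152.0625) (302.3125, 203.3125) [0.6458 0.017  0.064 ] [0.6479 0.0147 0.064 ] [0.6467 0.0172 0.0613]
bin top rim [0.6191 0.244  0.065 ]
c in tool [-0.0108  0.0032  0.0007] axis [ 0.7317 -0.6814  0.0007]
```

```bash
python3 - <<'E'
from look import *
from scipy.spatial.transform import Rotation as Ro
s=arm.sense();R=s['tool_rot'];p=s['eef_pos']
ct=np.array([-.0108,.0032,.0003]); ax=np.array([.7317,-.6814,0])
print('tip px',proj('wrist',p+R@(ct-.053*ax),s),'head',proj('wrist',p+R@(ct+.037*ax),s))
th=np.arctan2(.7317,.6814);print('tilt from down: need',th)  # axis . up
Rf=R@Ro.from_rotvec([0,0,-(th)]).as_matrix(); print('axis world',Rf@ax)
Rf=R@Ro.from_rotvec([0,0,-.822]).as_matrix(); print('axis world',Rf@ax)
m=np.array([.647,.016,.064])
for up in (.03,):
    T=m+[0,0,up]+.053*Rf@ax-Rf@ct; print('TCP',T,'delta in current tool',R.T@(T-p))
E
```

```text
tip px [256.4266 149.8859] head [256.6342 299.5116]
tilt from down: need 0.8209786404376682
axis world [0.0027 0.0014 0.9998]
axis world [0.0017 0.0011 0.9998]
TCP [0.6519 0.0175 0.1571] delta in current tool [ 0.1684 -0.0081 -0.0582]
```

```bash
python3 -m crank '[[4.2,-0.3,-1.45,0,0,0,-1],[4.2,-0.3,-1.45,0,0,0,-1],[4.2,-0.2,-1.45,0,0,0,-1],[4.2,-0.2,-1.45,0,0,0,-1],[0,0,0,0,0,-0.164,-1],[0,0,0,0,0,-0.164,-1],[0,0,0,0,0,-0.164,-1],[0,0,0,0,0,-0.164,-1],[0,0,0,0,0,-0.166,-1],[0,0,0,0,0,0,-1]]'
python3 - <<'E'
from look import *
s=arm.sense();print(s['time_s'],s['q'],s['eef_pos'],s['tool_rot'],s['force'],s['ft_torque'])
snap('wrist','w6.png');snap('scene','s6.png'); snap('top','t6.png')
a=cv2.imread('pics/t6.png')[100:200,200:300];b=cv2.imread('pics/s6.png')[130:230,250:350]
f=lambda i:cv2.convertScaleAbs(cv2.resize(i,None,fx=4,fy=4,interpolation=cv2.INTER_CUBIC),alpha=1.7)
cv2.imwrite('pics/ts6.png',np.hstack([f(a),f(b)]))
E
```

```text
time_s: 8.4
eef_pos: [0.6478, 0.0157, 0.1523]
tool_rot: [[0.649, 0.684, -0.334], [0.231, 0.241, 0.943], [0.725, -0.689, -0.001]]
force: [-0.4, 0.4, -4.1]
gripper_width: 0.0237
8.4 [ 0.3275 -0.4394 -0.6615 -0.0165 -0.5379 -1.5469] [0.6478 0.0157 0.1523] [[ 0.649   0.6836 -0.3338]
 [ 0.2308  0.2411  0.9426]
 [ 0.7249 -0.6888 -0.0013]] [-0.3662  0.3753 -4.0978] [-1.0249  2.9228  0.05  ]
```

View pics/w6.png

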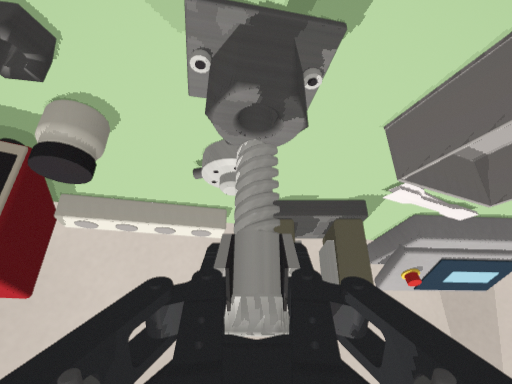

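View pics/ts6.png

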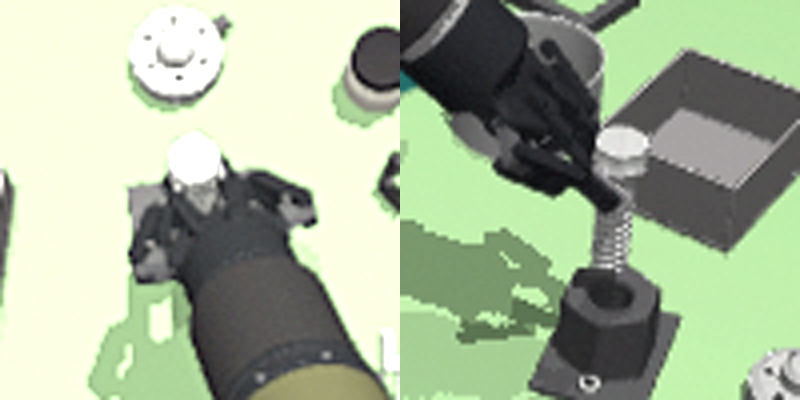

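```bash
python3 - <<'E'
from look import *
s=arm.sense();R=s['tool_rot'];p=s['eef_pos']
ct=np.array([-.0108,.0032,.0003]); ax=np.array([.7317,-.6814,0])
c=p+R@ct; print('pred centre',c,'tip',c-.053*R@ax,'headtop',c+.053*R@ax)
a=cv2.imread('pics/t6.png')[125:165,225:275];b=cv2.imread('pics/s6.png')[155:215,280:330]
f=lambda i,k:cv2.resize(i,None,fx=k,fy=k,interpolation=cv2.INTER_CUBIC)
A=f(a,8);B=cv2.convertScaleAbs(f(b,8),alpha=1.5)
cv2.imwrite('pics/t6z.png',A);cv2.imwrite('pics/s6z.png',B)
w=cv2.imread('pics/w6.png')[60:260,180:330];cv2.imwrite('pics/w6z.png',cv2.convertScaleAbs(f(w,3),alpha=2))
H=c+.053*R@ax
print('pred px head top: top',proj('top',H),'scene',proj('scene',H),'tip scene',proj('scene',c-.053*R@ax),'mouth',proj('scene',[.647,.016,.064]),'wrist tip',proj('wrist',c-.053*R@ax,s),'wrist mouth',proj('wrist',[.647,.016,.064],s))
E
```

```text
pred centre [0.6481 0.0157 0.1515] tip [0.6482 0.0155 0.0985] headtop [0.6481 0.0158 0.2045]
pred px head top: top [248.0699 138.79  ] scene [306.0636 163.6186] tip scene [303.3205 194.1179] mouth [302.2129 202.9279] wrist tip [256.6902 149.8982] wrist mouth [258.0664 107.3196]
```

View pics/s6z.png

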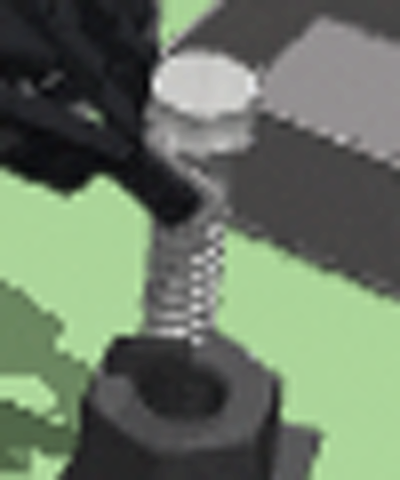

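View pics/t6z.png

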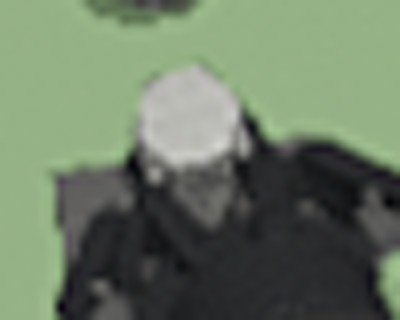

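View pics/w6z.png

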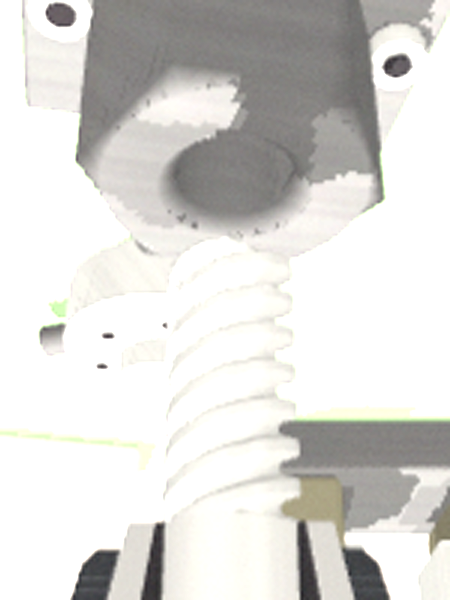

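```bash
python3 - <<'E'
from look import *
s=arm.sense();R=s['tool_rot'];p=s['eef_pos']
ct=np.array([-.0108,.0032,.0003]); ax=np.array([.7317,-.6814,0])
c=p+R@ct; tip=c-.053*R@ax
h=np.array([.943,.334,0])
print('near rim pred',proj('wrist',tip-.013*h,s))
for r in (117,119): print('mouth wrist onplane',onplane('wrist',(257.6,r),.064,s))
ht=((190.5)/8-.5+225,(117.5)/8-.5+125); hs=(305.06,165.19)
print('headtop tri',tri([('top',ht,None),('scene',hs,None)]), 'gap',[np.round(onplane(n,q,.2),4) for n,q in (('top',ht),('scene',hs))])
print(tri([('top',ht,None),('scene',hs,None)])[2]-.106)
print('mouth tri3',tri([('top',(248.94,152.06),None),('scene',(302.3,203.3),None),('wrist',(257.6,118),s)]))
print('nut top corners',onplane('wrist',(180+77/3,60+160/3),.064,s),onplane('wrist',(180+383/3,60+200/3),.064,s))
E
```

```text
near rim pred [256.6862 137.5376]
mouth wrist onplane [0.6564 0.019  0.064 ]
mouth wrist onplane [0.6585 0.0198 0.064 ]
headtop tri [0.6473 0.0147 0.2001] gap [array([0.6483, 0.0153, 0.2   ]), array([0.6465, 0.0139, 0.2   ])]
0.0940860509606362
mouth tri3 [0.6479 0.0158 0.0675]
nut top corners [ 0.6652 -0.017   0.064 ] [0.6539 0.0583 0.064 ]
```

The top, scene and wrist views all put the upright screw over the mouth, with its head top at about (0.647, 0.015, 0.200), so the tip is near z 0.094. The needed correction is 1–2 mm along +z of the tool. The wrist view's rows look biased by about 8 px, so I'm relying on the fixed cameras. Lowering the tip into the mouth and watching the force.

```bash
python3 -m crank '[[0,0,0.15,0,0,0,-1],[-0.9,0.86,0,0,0,0,-1],[-0.9,0.86,0,0,0,0,-1],[-0.7,0.67,0,0,0,0,-1],[-0.7,0.67,0,0,0,0,-1],[0,0,0,0,0,0,-1]]'
python3 - <<'E'
from look import *
s=arm.sense();print(s['time_s'],s['eef_pos'],s['force'],s['ft_torque'])
snap('wrist','w7.png');snap('scene','s7.png')
b=cv2.imread('pics/s7.png')[155:230,270:345]
f=lambda i,k:cv2.convertScaleAbs(cv2.resize(i,None,fx=k,fy=k,interpolation=cv2.INTER_CUBIC),alpha=1.8)
w=cv2.imread('pics/w7.png')[90:240,180:330]
cv2.imwrite('pics/ws7.png',np.hstack([f(w,2.6)[:390],f(b,5.2)[:390]]))
E
```

```text
time_s: 9.3
eef_pos: [0.6517, 0.0183, 0.1137]
tool_rot: [[0.644, 0.689, -0.332], [0.228, 0.242, 0.943], [0.73, -0.684, -0.001]]
force: [-0.6, -0.1, -4.2]
gripper_width: 0.0238
9.3 [0.6517 0.0183 0.1137] [-0.6073 -0.1182 -4.2138] [-1.0638  2.8038 -0.0014]
```

View pics/ws7.png

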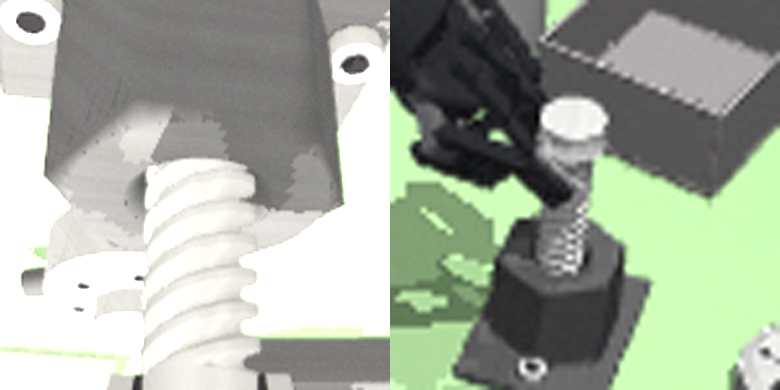

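```bash
python3 - <<'E'
from look import *
s=arm.sense();print(s['time_s'],s['eef_pos'],s['force'],s['tool_rot'],s['q'],s['qd'])
b=cv2.imread('pics/s7.png')[165:225,280:330]
w=cv2.imread('pics/w7.png')[110:220,190:320]
f=lambda i,k:cv2.convertScaleAbs(cv2.resize(i,None,fx=k,fy=k,interpolation=cv2.INTER_CUBIC),alpha=1.4)
B=f(b,9);W=f(w,5) 
cv2.imwrite('pics/s7z.png',B);cv2.imwrite('pics/w7z.png',W)
E
```

```text
9.4 [0.6524 0.0185 0.1156] [ 0.2084  0.2581 -3.6729] [[ 0.6427  0.6902 -0.3324]
 [ 0.2276  0.2422  0.9431]
 [ 0.7315 -0.6818 -0.0014]] [ 0.3317 -0.3988 -0.7094 -0.0099 -0.4397 -1.556 ] [ 0.0023 -0.0073  0.0095  0.0015  0.0002  0.0013]
```

View pics/s7z.png

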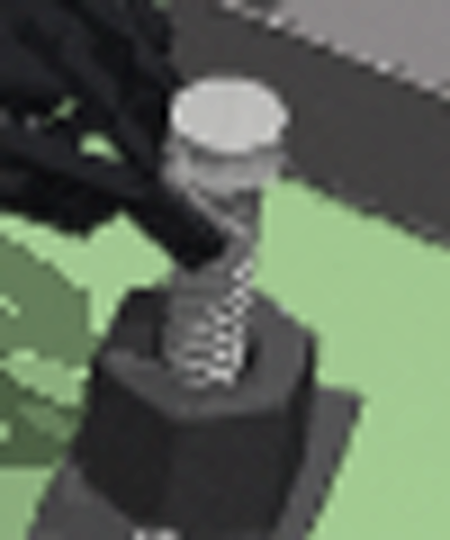

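View pics/w7z.png

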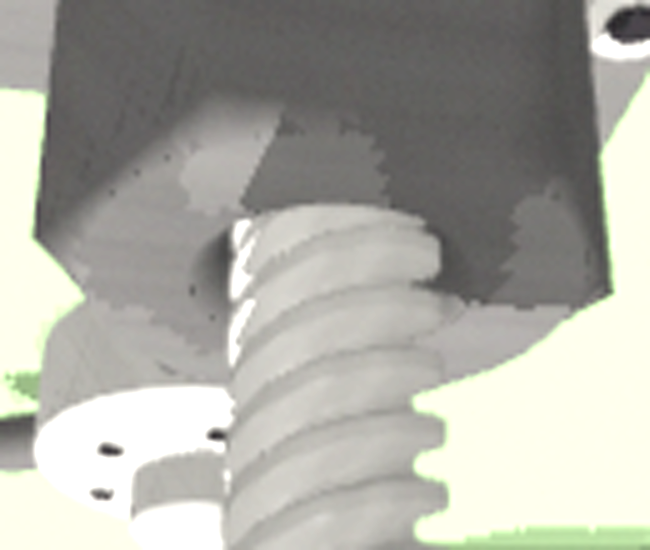

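```bash
python3 - <<'E'
from look import *
s=arm.sense();ct=np.array([-.0108,.0032,.0003]); ax=np.array([.7317,-.6814,0])
R=s['tool_rot'];p=s['eef_pos'];c=p+R@ct;print('now centre',c,'axis',R@ax,'tip',c-.053*R@ax)
R7=np.array([[0.644,0.689,-0.332],[0.228,0.242,0.943],[0.73,-0.684,-0.001]])
s7=dict(s,tool_rot=R7,eef_pos=np.array([0.6517,0.0183,0.1137]))
A=onplane('wrist',(190+37/5,110+237/5),.064,s7);B=onplane('wrist',(190+612/5,110+292/5),.064,s7)
print(A,B,np.linalg.norm(A-B),(A+B)/2)
c7=s7['eef_pos']+R7@ct; tip=c7-.053*R7@ax; print('tip7',tip, 'near rim pred',proj('wrist',tip-.013*np.array([.943,.334,0]),s7),'obs',(257,110+205/5))
E
```

```text
now centre [0.6475 0.0171 0.1055] axis [-0.0001  0.0015  0.9998] tip [0.6475 0.017  0.0525]
[ 0.647  -0.0197  0.064 ] [0.6358 0.0497 0.064 ] 0.0703120360883707 [0.6414 0.015  0.064 ]
tip7 [0.6468 0.0168 0.0506] near rim pred [256.714  137.3176] obs (257, 151.0)
```

```bash
python3 - <<'E'
from look import *
s=arm.sense()
R7=np.array([[0.644,0.689,-0.332],[0.228,0.242,0.943],[0.73,-0.684,-0.001]])
s7=dict(s,tool_rot=R7,eef_pos=np.array([0.6517,0.0183,0.1137]))
h=np.array([.943,.334,0])
for u,v in [(190+336/5,151),(190+195/5,110+275/5),(190+470/5,110+270/5)]:
    P=onplane('wrist',(u,v),.064,s7);print(P,P+.0138*h)
E
```

```text
[0.6293 0.0109 0.064 ] [0.6423 0.0155 0.064 ]
[ 0.6491 -0.0003  0.064 ] [0.6621 0.0043 0.064 ]
[0.6369 0.0309 0.064 ] [0.6499 0.0355 0.064 ]
```

```bash
python3 -m crank '[[-0.36,0.34,-0.08,0,0,0,-1],[-0.36,0.34,0,0,0,0,-1],[0,0,0,0,0,0,-1],[0,0,0,0,0,0,-1]]'
python3 - <<'E'
from look import *
s,_=snap('wrist','w8.png');print(s['time_s'],s['eef_pos'],s['force'],s['ft_torque'])
s=arm.sense();print(s['time_s'],s['eef_pos'],s['force'],s['ft_torque'])
snap('scene','s8.png')
b=cv2.imread('pics/s8.png')[165:225,280:330]
w=cv2.imread('pics/w8.png')[110:200,190:320]
f=lambda i,k:cv2.convertScaleAbs(cv2.resize(i,None,fx=k,fy=k,interpolation=cv2.INTER_CUBIC),alpha=1.4)
B=f(b,7)[:360];W=f(w,3.4)
W=cv2.copyMakeBorder(W,0,B.shape[0]-W.shape[0],0,0,cv2.BORDER_CONSTANT)
cv2.imwrite('pics/ws8.png',np.hstack([W,B]))
E
```

```text
time_s: 9.9
eef_pos: [0.6526, 0.0177, 0.1055]
tool_rot: [[0.643, 0.69, -0.332], [0.228, 0.242, 0.943], [0.731, -0.682, -0.001]]
force: [-0.3, -0.4, -3.9]
gripper_width: 0.0235
9.9 [0.6526 0.0177 0.1055] [-0.3483 -0.3574 -3.8862] [-1.0042  2.8208  0.0227]
9.95 [0.6526 0.0178 0.1057] [ 0.0018  0.2639 -4.1522] [-0.9838  2.7936 -0.0512]
```

View pics/ws8.png

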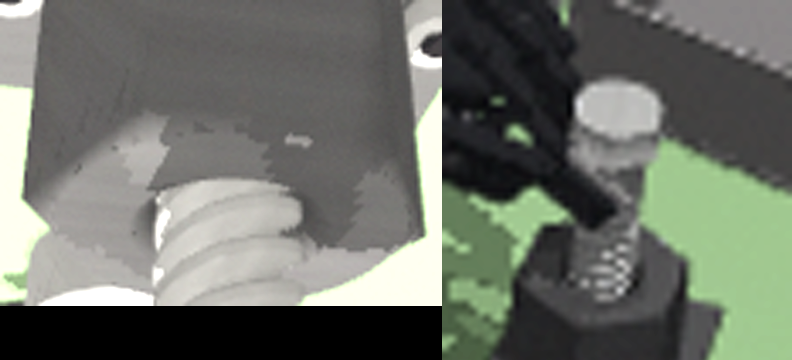

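```bash
python3 -m crank '[[-0.29,0.27,0,0,0,0,-1],[0,0,0,0,0,0,-1],[0,0,0,0,0,0,-1]]'; python3 -m crank '[[-0.29,0.27,0,0,0,0,-1],[0,0,0,0,0,0,-1],[0,0,0,0,0,0,-1]]'
```

```text
time_s: 10.38
eef_pos: [0.6525, 0.0178, 0.1013]
tool_rot: [[0.643, 0.69, -0.332], [0.228, 0.242, 0.943], [0.731, -0.682, -0.001]]
force: [0.4, -0.7, -3.5]
gripper_width: 0.0232
time_s: 10.75
eef_pos: [0.6525, 0.0177, 0.0974]
tool_rot: [[0.643, 0.69, -0.332], [0.228, 0.242, 0.943], [0.731, -0.682, -0.001]]
force: [0.8, -0.3, -4.0]
gripper_width: 0.0236
```

```bash
python3 -m crank '[[-0.15,0.14,0,0,0,0,-1],[-0.15,0.14,0,0,0,0,-1],[0,0,0,0,0,0,-1]]'; python3 -m crank '[[-0.15,0.14,0,0,0,0,-1],[0,0,0,0,0,0,-1]]'
```

```text
time_s: 11.12
eef_pos: [0.6528, 0.0179, 0.0937]
tool_rot: [[0.642, 0.69, -0.332], [0.227, 0.243, 0.943], [0.732, -0.681, -0.001]]
force: [0.1, 0.7, -2.7]
gripper_width: 0.0238
time_s: 11.38
eef_pos: [0.6533, 0.018, 0.0928]
tool_rot: [[0.641, 0.692, -0.333], [0.227, 0.243, 0.943], [0.733, -0.68, -0.001]]
force: [-1.2, 1.6, 2.2]
gripper_width: 0.024
```

Contact at the thread: the vertical force rose from −4 N to +2 N with the centre about 19 mm above the mouth, inside the 14.5–21.5 mm standing range. Releasing and backing off.

```bash
python3 -m crank '[[0,0,0,0,0,0,1],[0,0,0,0,0,0,1],[0,0,0,0,0,0,1],[0,0,0,0,0,0,1],[0,-2,0,0,0,0,1],[0,-4,0,0,0,0,1],[0,-4,0,0,0,0,1],[0,0,0,0,0,0.164,1],[0,0,0,0,0,0.164,1],[0,0,0,0,0,0.164,1],[0,0,0,0,0,0.164,1],[0,0,0,0,0,0.17,1],[0,0,0,0,0,0,1],[0,0,0,0,0,0,1]]'
python3 - <<'E'
from look import *
s,_=snap('wrist','w9.png');print(s['time_s'],s['q'],s['eef_pos'],s['tool_rot'],s['force'])
snap('top','t9.png');snap('scene','s9.png')
a=cv2.imread('pics/t9.png')[125:185,225:295];b=cv2.imread('pics/s9.png')[155:215,275:345]
f=lambda i,k:cv2.convertScaleAbs(cv2.resize(i,None,fx=k,fy=k,interpolation=cv2.INTER_CUBIC),alpha=1.3)
cv2.imwrite('pics/ts9.png',np.hstack([f(a,5.6),f(b,5.6)]))
E
```

```text
time_s: 13.12
eef_pos: [0.5837, -0.0065, 0.159]
tool_rot: [[0.943, -0.005, -0.332], [0.332, -0.003, 0.943], [-0.005, -1.0, -0.001]]
force: [-0.7, -0.3, 0.2]
gripper_width: 0.0854
13.125 [ 0.3329  0.0051 -0.0825  0.0013 -1.4886 -1.5651] [ 0.5837 -0.0065  0.159 ] [[ 0.9431 -0.0047 -0.3323]
 [ 0.3323 -0.003   0.9432]
 [-0.0055 -1.     -0.0012]] [-0.7041 -0.3365  0.1724]
```

View pics/ts9.png

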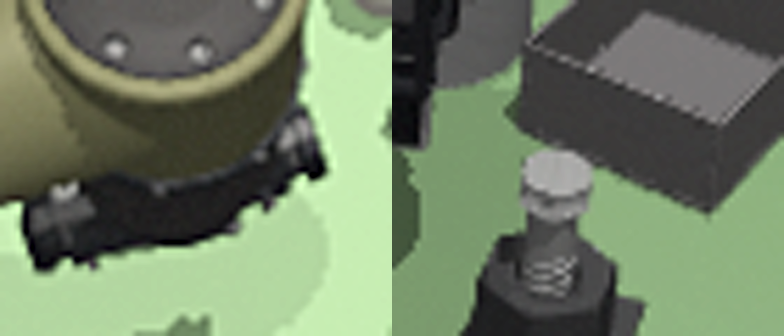

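View pics/w9.png

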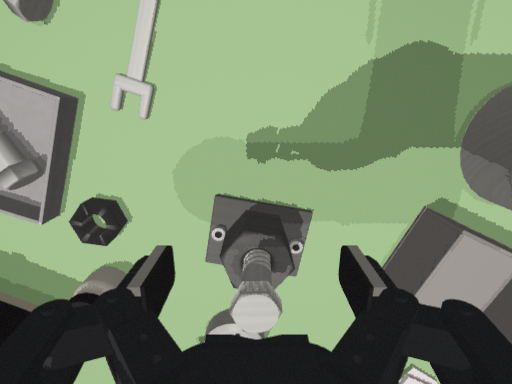

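The screw stands upright by itself in the nut, with its head at wrist (256,309) and scene crop (557,170). Measuring the head for the grasp from above.

```bash
python3 - <<'E'
from look import *
s=arm.sense();R=s['tool_rot'];p=s['eef_pos']
w=cv2.imread('pics/w9.png')[250:350,210:300];cv2.imwrite('pics/w9z.png',cv2.resize(w,None,fx=6,fy=6,interpolation=cv2.INTER_CUBIC))
hs=((165.5)/5.6-.5+275,(170.5)/5.6-.5+155)
for n,q in (('wrist',(256,309)),('scene',hs)):
    print(n,onplane(n,q,.136,s))
print(tri([('wrist',(256,309),s),('scene',hs,None)]))
E
```

```text
wrist [0.6405 0.0132 0.136 ]
scene [0.6498 0.0109 0.136 ]
[0.6467 0.0161 0.1297]
```

View pics/w9z.png

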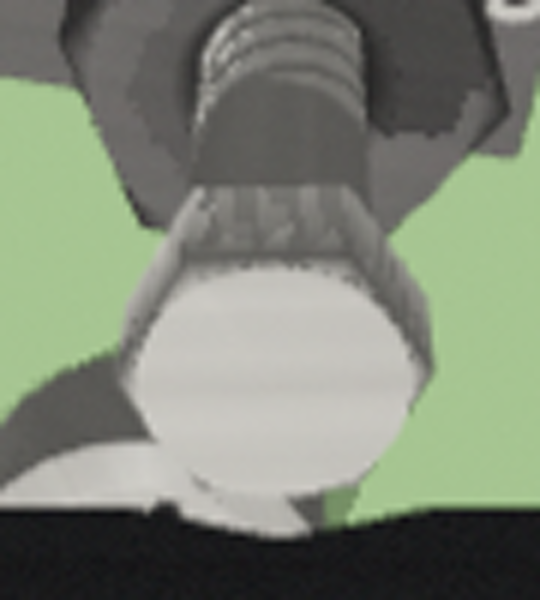

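```bash
python3 -m crank '[[1,-2,0,0,0,0,1],[2.9,0,0,0,0,0,1],[2.8,0,0,0,0,0,1],[0,0,0,0,-0.187,0,1],[0,0,0,0,-0.187,0,1],[0,0,0,0,-0.187,0,1],[0,0,0,0,-0.187,0,1],[0,0,0,0,-0.187,0,1],[0,0,0,0,-0.187,0,1],[0,0,0,0,-0.187,0,1],[0,0,0,0,-0.187,0,1],[0,0,0,0,-0.187,0,1],[0,0,0,0,-0.187,0,1],[0,0,0,0,-0.187,0,1],[0,0,0,0,-0.187,0,1],[0,0,0,0,-0.187,0,1],[0,0,0,0,-0.187,0,1],[0,0,0,0,0,0,1]]'
python3 - <<'E'
from look import *
s,_=snap('wrist','w10.png');print(s['time_s'],s['q'],s['eef_pos'],s['tool_rot'],s['force'])
x=s['tool_rot'][:,0];print(np.degrees(np.arctan2(x[1],x[0])))
T=np.array([.647,.016,.12]);print(s['tool_rot'].T@(T-s['eef_pos']))
E
```

```text
time_s: 15.52
eef_pos: [0.6465, 0.0156, 0.1807]
tool_rot: [[-0.983, -0.002, -0.186], [0.186, -0.002, -0.983], [0.002, -1.0, 0.002]]
force: [0.3, 1.0, 0.4]
gripper_width: 0.0855
15.525 [ 0.3335  0.1657  0.1275  0.0012 -1.5355  1.0506] [0.6465 0.0156 0.1807] [[-0.9826 -0.0024 -0.1855]
 [ 0.1855 -0.0021 -0.9826]
 [ 0.0019 -1.      0.0025]] [0.2628 1.0246 0.3905]
169.30698228833802
[-0.0005  0.0607 -0.0006]
```

View pics/w10.png

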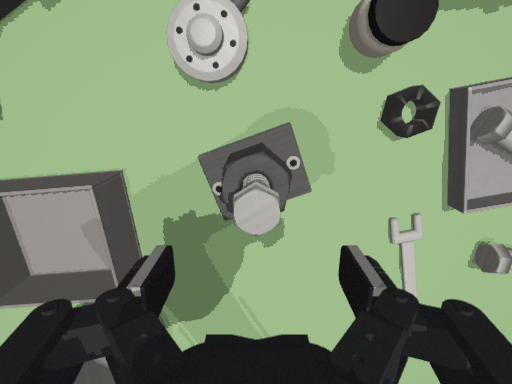

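```bash
python3 -m crank '[[0,3,0,0,0,0,1],[0,3.0,0,0,0,0,1],[0,0,0,0,0,0,1],[0,0,0,0,0,0,-1],[0,0,0,0,0,0,-1],[0,0,0,0,0,0,-1],[0,0,0,0,0,0,-1],[0,0,0,0,0,0,-1]]' 60
python3 - <<'E'
from look import *
s=arm.sense();print(s['time_s'],s['q'],s['eef_pos'],s['force'],s['ft_torque'],s['gripper_width'])
E
```

```text
time_s: 16.58
eef_pos: [0.6473, 0.0156, 0.1207]
tool_rot: [[-0.983, -0.002, -0.184], [0.184, -0.003, -0.983], [0.002, -1.0, 0.003]]
force: [0.2, 0.1, 5.9]
gripper_width: 0.0321
16.575 [ 0.3336  0.1816  0.0359  0.002  -1.4284  1.0522] [0.6473 0.0156 0.1207] [0.2488 0.113  5.8679] [0.124  0.113  0.0621] 0.03214249293449675
```

The jaws are on the flats (32.1 mm reading; the shank read 23.5 mm, also about 2 mm under true size). Turning clockwise in small steps and following the 24 mm/turn lead down.

```bash
P='python3 -c "from look import *;s=arm.sense();print(s[\"q\"][5],s[\"force\"],s[\"ft_torque\"],s[\"eef_pos\"])"'; python3 -m crank '[[0,0.072,0,0,0.187,0,-1],[0,0.072,0,0,0.187,0,-1],[0,0.072,0,0,0.187,0,-1],[0,0,0,0,0,0,-1]]'; eval $P;  python3 -m crank '[[0,0.072,0,0,0.187,0,-1],[0,0.072,0,0,0.187,0,-1],[0,0,0,0,0,0,-1]]'; eval $P
```

```text
time_s: 17.08
eef_pos: [0.6474, 0.0161, 0.1186]
tool_rot: [[-0.733, -0.002, -0.68], [0.68, -0.002, -0.733], [-0.0, -1.0, 0.003]]
force: [-0.2, 1.1, 5.4]
gripper_width: 0.0323
0.4889420848120715 [-0.2229  1.1315  5.3634] [ 0.589  -0.0066 -0.0718] [0.6474 0.0161 0.1186]
time_s: 17.45
eef_pos: [0.6474, 0.0162, 0.1172]
tool_rot: [[-0.434, -0.002, -0.901], [0.901, -0.002, -0.434], [-0.001, -1.0, 0.003]]
force: [-0.2, 1.8, 5.1]
gripper_width: 0.0322
0.11498332622393777 [-0.1702  1.7809  5.0792] [ 0.6113  0.0171 -0.0525] [0.6474 0.0162 0.1172]
```

```bash
P='python3 -c "from look import *;s=arm.sense();print(s[\"q\"][5],s[\"force\"],s[\"ft_torque\"],s[\"eef_pos\"])"'; python3 -m crank '[[0,0.072,0,0,0.187,0,-1],[0,0.072,0,0,0.187,0,-1],[0,0,0,0,0,0,-1]]'|head -1; eval $P;  python3 -m crank '[[0,0.072,0,0,0.187,0,-1],[0,0.072,0,0,0.187,0,-1],[0,0,0,0,0,0,-1]]'|head -1; eval $P;  python3 -m crank '[[0,0.072,0,0,0.187,0,-1],[0,0.072,0,0,0.187,0,-1],[0,0,0,0,0,0,-1]]'|head -1; eval $P
```

```text
time_s: 17.82
-0.2590653506762967 [0.0255 1.5827 6.3305] [ 0.7167  0.0988 -0.0645] [0.6473 0.0161 0.1157]
time_s: 18.2
-0.6330262020297144 [-0.8425  2.1481  4.8741] [ 0.8155  0.2632 -0.0226] [0.6473 0.0162 0.1142]
time_s: 18.58
-1.0070613865406228 [0.2205 2.033  6.4256] [ 1.016   0.0974 -0.0736] [0.6474 0.0163 0.1128]
```

```bash
P='python3 -c "from look import *;s=arm.sense();print(s[\"q\"][5],s[\"force\"],s[\"ft_torque\"],s[\"eef_pos\"])"'; python3 -m crank '[[0,0.072,0,0,0.187,0,-1],[0,0.072,0,0,0.187,0,-1],[0,0,0,0,0,0,-1]]'|head -1; eval $P;  python3 -m crank '[[0,0.072,0,0,0.187,0,-1],[0,0.072,0,0,0.187,0,-1],[0,0,0,0,0,0,-1]]'|head -1; eval $P; python3 - <<'E'
from look import *
snap('scene','s11.png')
b=cv2.imread('pics/s11.png')[155:225,270:350]
b0=cv2.imread('pics/s9.png')[155:225,270:350]
f=lambda i,k:cv2.convertScaleAbs(cv2.resize(i,None,fx=k,fy=k,interpolation=cv2.INTER_CUBIC),alpha=1.5)
cv2.imwrite('pics/s11z.png',np.hstack([f(b0,4.9),f(b,4.9)]))
E
```

```text
time_s: 18.95
-1.3811057779468294 [0.5105 3.7545 5.6631] [ 1.0539 -0.0093 -0.0862] [0.6475 0.0164 0.1115]
time_s: 19.32
-1.755073315920179 [-0.4321  3.2301  6.5962] [ 1.1207 -0.1944 -0.0627] [0.6476 0.0164 0.1101]
```

View pics/s11z.png

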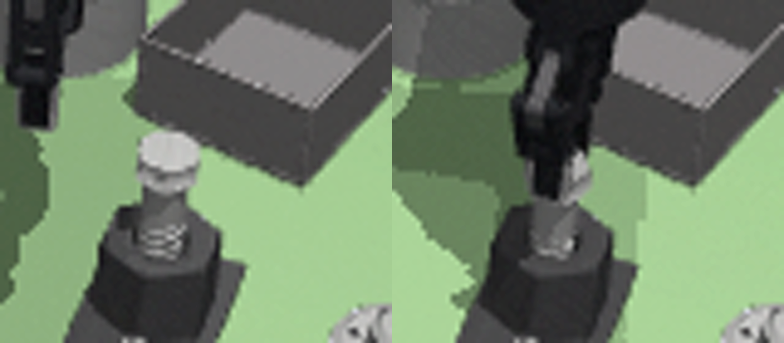

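About 161° turned with under 0.1 N m about the vertical, and the head visibly sank by roughly 10 mm. This screw is sound. Turning it back out the same amount and working out the bin centres.

```bash
python3 -m crank '[[0,-0.072,0,0,-0.187,0,-1],[0,-0.072,0,0,-0.187,0,-1],[0,-0.072,0,0,-0.187,0,-1],[0,-0.072,0,0,-0.187,0,-1],[0,-0.072,0,0,-0.187,0,-1],[0,-0.072,0,0,-0.187,0,-1],[0,-0.072,0,0,-0.187,0,-1],[0,-0.072,0,0,-0.187,0,-1],[0,-0.072,0,0,-0.187,0,-1],[0,-0.072,0,0,-0.187,0,-1],[0,-0.072,0,0,-0.187,0,-1],[0,-0.072,0,0,-0.187,0,-1],[0,-0.072,0,0,-0.187,0,-1],[0,-0.072,0,0,-0.187,0,-1],[0,-0.072,0,0,-0.187,0,-1],[0,0,0,0,0,0,-1]]'
python3 - <<'E'
from look import *
s=arm.sense();print(s['q'],s['force'],s['ft_torque'])
C=[(155.6,137.8),(203.7,142.6),(198.5,184),(149.3,178.9)]
W=np.array([onplane('top',c,.065) for c in C]);print('bin rim corners',W[:,:2],W.mean(0),[np.linalg.norm(W[i]-W[(i+1)%4]) for i in range(4)])
# can: rim ellipse ~ crop bbox
im=cv2.imread('pics/top0.png')
print('can',onplane('top',(174.5,212.5),.068))
cv2.imwrite('pics/canz.png',cv2.resize(im[130:245,140:210],None,fx=5,fy=5,interpolation=cv2.INTER_CUBIC))
print(s['tool_rot'].T@(W.mean(0)-s['eef_pos']))
E
```

```text
time_s: 21.38
eef_pos: [0.6472, 0.0155, 0.1207]
tool_rot: [[-0.983, -0.003, -0.182], [0.182, -0.003, -0.983], [0.002, -1.0, 0.003]]
force: [-0.2, -0.1, 5.5]
gripper_width: 0.0322
[ 0.3335  0.1816  0.0359  0.0021 -1.4285  1.0543] [-0.1664 -0.0695  5.4604] [0.0221 0.0712 0.0246]
bin rim corners [[0.69   0.3111]
 [0.6752 0.1591]
 [0.5438 0.1716]
 [0.5589 0.3247]] [0.617  0.2416 0.065 ] [np.float64(0.15271515054728277), np.float64(0.13196809617003827), np.float64(0.15385995228824806), np.float64(0.13188226576465634)]
can [0.4551 0.2418 0.068 ]
[ 0.0707  0.0551 -0.217 ]
```

View pics/canz.png

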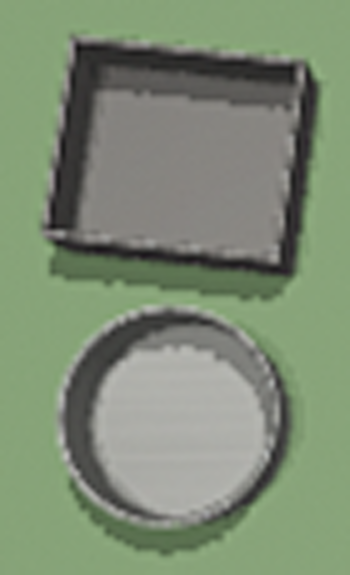

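Back at the start angle (q6 1.054) with no torque. Bin rim measures 132 × 153 mm, matching the 130 × 150 given, with its centre at (0.617, 0.242). Lifting straight out.

```bash
python3 -m crank '[[0,-1,0,0,0,0,-1],[0,-2,0,0,0,0,-1],[0,-3.5,0,0,0,0,-1],[0,-3.5,0,0,0,0,-1],[0,0,0,0,0,0,-1]]' 80
python3 - <<'E'
from look import *
s,_=snap('scene','s12.png');print(s['q'],s['eef_pos'],s['force'],s['ft_torque'])
b=cv2.imread('pics/s12.png')[110:230,250:370]
cv2.imwrite('pics/s12z.png',cv2.convertScaleAbs(cv2.resize(b,None,fx=4,fy=4,interpolation=cv2.INTER_CUBIC),alpha=1.4))
T=np.array([.6367,.2375,.17]); print(s['tool_rot'].T@(T-s['eef_pos']))
E
```

```text
time_s: 22.0
eef_pos: [0.6484, 0.0157, 0.2249]
tool_rot: [[-0.983, 0.002, -0.184], [0.184, -0.002, -0.983], [-0.003, -1.0, 0.002]]
force: [-0.2, 0.4, -3.5]
gripper_width: 0.0315
[ 0.3337  0.1665  0.2078  0.0031 -1.6106  1.0522] [0.6484 0.0157 0.2249] [-0.1764  0.4416 -3.4794] [ 0.0123 -0.0428  0.0593]
[ 0.0524  0.0543 -0.216 ]
```

View pics/s12z.png

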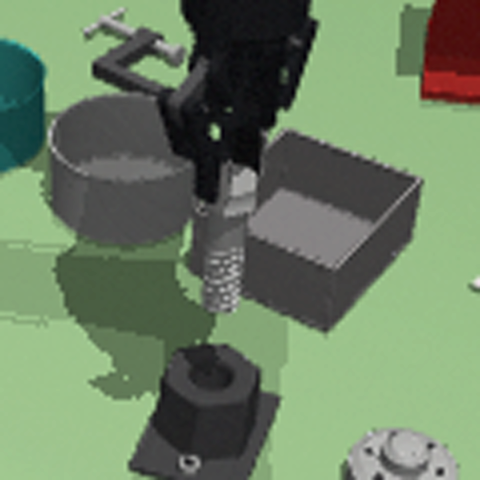

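The screw came out cleanly, hanging vertical in the jaws with the gauge empty. Carrying it over the keep bin, turning, and leaning it 35° so it lies down lengthwise.

```bash
python3 -m crank '[[1.31,0,-5.4,0,0,0,-1],[1.31,0,-5.4,0,0,0,-1],[1.31,0,-5.4,0,0,0,-1],[1.31,0,-5.4,0,0,0,-1],[0,0,0,0,0.185,0,-1],[0,0,0,0,0.185,0,-1],[0,0,0,0,0.185,0,-1],[0,0,0,0,0.185,0,-1],[0,0,0,0,0.185,0,-1],[0,0,0,0,0.185,0,-1],[0,0,0,0,0.185,0,-1],[0,0,0,0,0.185,0,-1],[0,0,0,0,0,-0.153,-1],[0,0,0,0,0,-0.153,-1],[0,0,0,0,0,-0.153,-1],[0,0,0,0,0,-0.153,-1],[0,0,0,0,0,0,-1],[0,0,0,0,0,0,-1]]'
python3 - <<'E'
from look import *
s,_=snap('scene','s13.png');print(s['q'],s['eef_pos'],s['force'],s['ft_torque'])
print('tip',s['eef_pos']+.0909*s['tool_rot'][:,1])
T=np.array([.6418,.2894,.014])-.0909*s['tool_rot'][:,1]; print(T,s['tool_rot'].T@(T-s['eef_pos']))
b=cv2.imread('pics/s13.png')[90:230,230:410]
cv2.imwrite('pics/s13z.png',cv2.convertScaleAbs(cv2.resize(b,None,fx=4,fy=4,interpolation=cv2.INTER_CUBIC),alpha=1.4))
E
```

```text
time_s: 24.3
eef_pos: [0.635, 0.2373, 0.2175]
tool_rot: [[0.081, 0.048, -0.996], [0.818, 0.567, 0.094], [0.569, -0.822, 0.006]]
force: [-0.0, -0.2, -3.1]
gripper_width: 0.0314
[ 0.339   0.0944  0.1913 -0.5527 -1.4165 -0.4187] [0.635  0.2373 0.2175] [-0.0346 -0.2116 -3.0623] [-2.3292  0.1935  0.0194]
tip [0.6394 0.2889 0.1428]
[0.6374 0.2379 0.0887] [-0.0726  0.1063 -0.0032]
```

View pics/s13z.png

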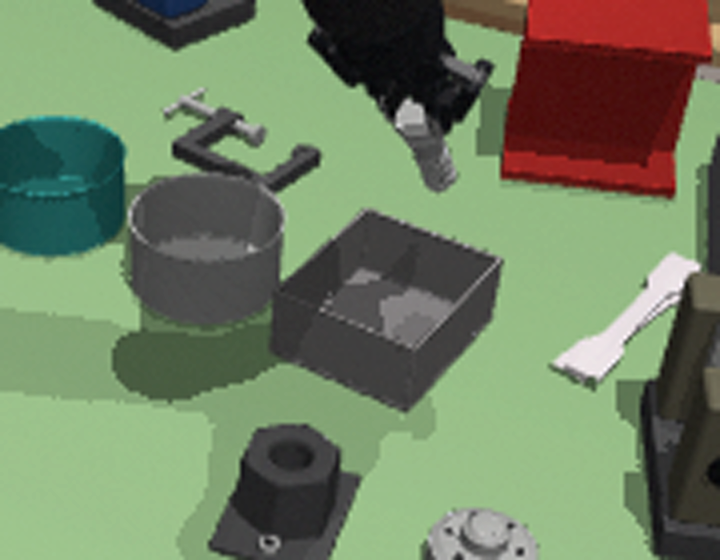

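Tip is over the bin's far half and leaning as planned. Lowering until the tip is about 10 mm off the floor, then releasing.

```bash
python3 -m crank '[[-1.8,2.65,-0.3,0,0,0,-1],[-1.8,2.65,0,0,0,0,-1],[-1.8,2.65,0,0,0,0,-1],[-1.8,2.6,0,0,0,0,-1],[0,0,0,0,0,0,-1],[0,0,0,0,0,0,-1]]'
python3 - <<'E'
from look import *
s,_=snap('scene','s14.png');print(s['q'],s['eef_pos'],s['force'],s['ft_torque'])
print('tip',s['eef_pos']+.0909*s['tool_rot'][:,1])
b=cv2.imread('pics/s14.png')[90:230,230:410]
cv2.imwrite('pics/s14z.png',cv2.convertScaleAbs(cv2.resize(b,None,fx=4,fy=4,interpolation=cv2.INTER_CUBIC),alpha=1.4))
E
```

```text
time_s: 25.1
eef_pos: [0.6376, 0.2398, 0.0914]
tool_rot: [[0.078, 0.049, -0.996], [0.817, 0.569, 0.092], [0.571, -0.821, 0.004]]
force: [0.0, 1.2, -2.8]
gripper_width: 0.0312
[ 0.3349  0.1639  0.0462 -0.5845 -1.2366 -0.2932] [0.6376 0.2398 0.0914] [ 0.0123  1.2172 -2.7666] [-2.3768  0.2213 -0.0646]
tip [0.6421 0.2915 0.0167]
```

View pics/s14z.png

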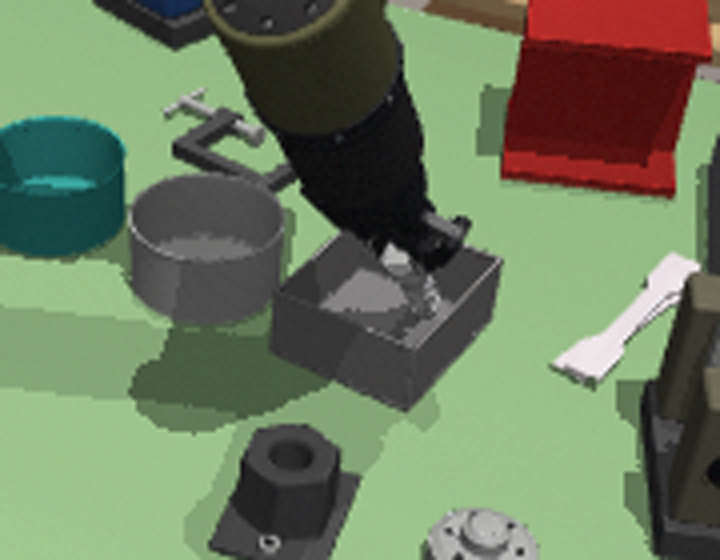

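```bash
python3 -m crank '[[0,0,0,0,0,0,1],[0,0,0,0,0,0,1],[0,0,0,0,0,0,1],[0,0,0,0,0,0,1],[0,-3,0,0,0,0,1],[0,-5,0,0,0,0,1],[0,-5,0,0,0,0,1],[0,0,0,0,0,0.153,1],[0,0,0,0,0,0.153,1],[0,0,0,0,0,0.153,1],[0,0,0,0,0,0.153,1],[0,0,0,0,0,0,1]]'
python3 - <<'E'
from look import *
s,_=snap('scene','s15.png');print(s['time_s'],s['q'],s['eef_pos'],s['force'],s['tool_rot'])
b=cv2.imread('pics/s15.png')[90:230,230:410]
cv2.imwrite('pics/s15z.png',cv2.convertScaleAbs(cv2.resize(b,None,fx=4,fy=4,interpolation=cv2.INTER_CUBIC),alpha=1.4))
c2=np.array([.4782,-.2929,.015]); print(s['tool_rot'].T@(c2-s['eef_pos']))
E
```

```text
time_s: 26.65
eef_pos: [0.6306, 0.1671, 0.1958]
tool_rot: [[0.09, -0.007, -0.996], [0.996, -0.006, 0.09], [-0.006, -1.0, 0.007]]
force: [-0.2, -0.3, 0.4]
gripper_width: 0.0859
26.65 [ 0.5654  0.1856  0.1774  0.0008 -1.5717 -0.6557] [0.6306 0.1671 0.1958] [-0.1773 -0.3087  0.3516] [[ 0.0901 -0.0073 -0.9959]
 [ 0.9959 -0.0056  0.0901]
 [-0.0062 -1.      0.0067]]
[-0.4708  0.1844  0.1091]
```

View pics/s15z.png

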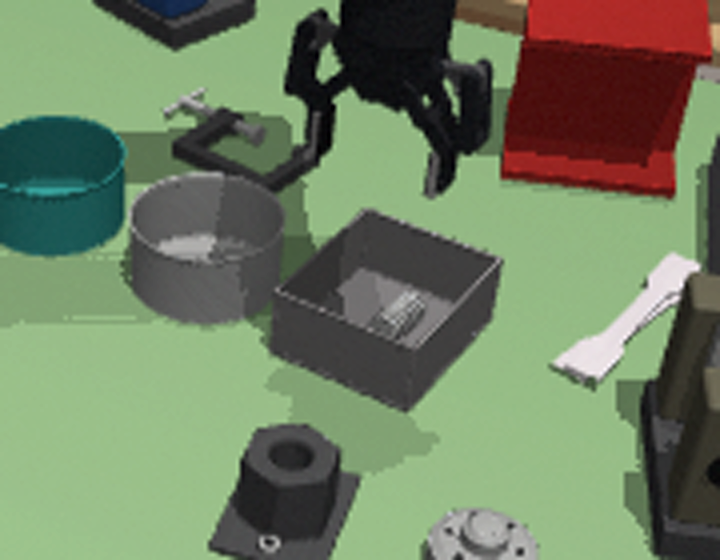

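Screw 1 lies down inside the keep bin (thread visible at crop (405,315)). Moving on to screw 2, near (0.478, −0.293), for a close look.

```bash
python3 -m crank '[[-5.23,0,1.21,0,0,0,1],[-5.23,0,1.21,0,0,0,1],[-5.23,0,1.21,0,0,0,1],[-5.23,0,1.21,0,0,0,1],[-5.23,0,1.21,0,0,0,1],[-5.23,0,1.21,0,0,0,1],[-5.23,0,1.21,0,0,0,1],[-5.23,0,1.21,0,0,0,1],[-5.23,0,1.21,0,0.166,0,1],[0,2.3,0,0,0,0,1],[0,2.3,0,0,0,0,1],[0,0,0,0,0,0,1],[0,0,0,0,0,0,1],[0,0,0,0,0,0,1]]'
python3 - <<'E'
from look import *
s,im=snap('wrist','w16.png');print(s['time_s'],s['q'],s['eef_pos'],s['tool_rot'])
screw(im,'wrist',s,(200,90,320,260))
E
```

```text
time_s: 28.45
eef_pos: [0.4789, -0.2939, 0.1552]
tool_rot: [[0.257, -0.003, -0.966], [0.966, -0.004, 0.257], [-0.004, -1.0, 0.002]]
force: [0.8, 0.4, 0.3]
gripper_width: 0.0852
28.45 [-0.1905 -0.0561 -0.1506  0.004  -1.4783 -0.0698] [ 0.4789 -0.2939  0.1552] [[ 0.2571 -0.0026 -0.9664]
 [ 0.9664 -0.0036  0.2571]
 [-0.0041 -1.      0.0016]]
area 2721 bbox [239 135  36 106] len 0.11349587957587588 mid [ 0.4802 -0.286 ] ang 75.10422613670168 w 0.03811028260955765 0.024724025327467057
```

View pics/w16.png

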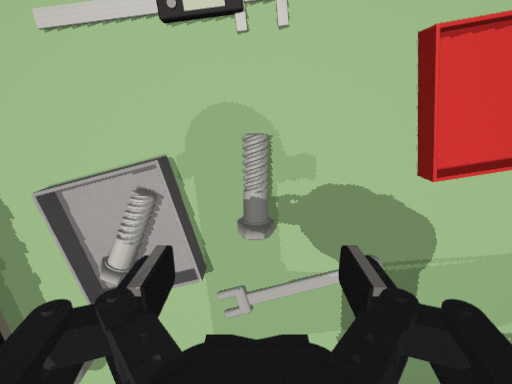

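```bash
python3 - <<'E'
from look import *
s=arm.sense();R=s['tool_rot'];p=s['eef_pos']
im=cv2.imread('pics/w16.png')
cv2.imwrite('pics/w16c.png',cv2.resize(im[120:250,205:305],None,fx=4.5,fy=4.5,interpolation=cv2.INTER_CUBIC))
for n,uv,z in [('tip',(256.5,133),.012),('headend top',(256.5,240),.034)]:
    P=onplane('wrist',uv,z,s); print(n,P,'tool',R.T@(P-p))
E
```

```text
tip [ 0.4649 -0.3422  0.012 ] tool [-0.0498  0.1431  0.0007]
headend top [ 0.4922 -0.2403  0.034 ] tool [0.0556 0.1207 0.0006]
```

View pics/w16c.png

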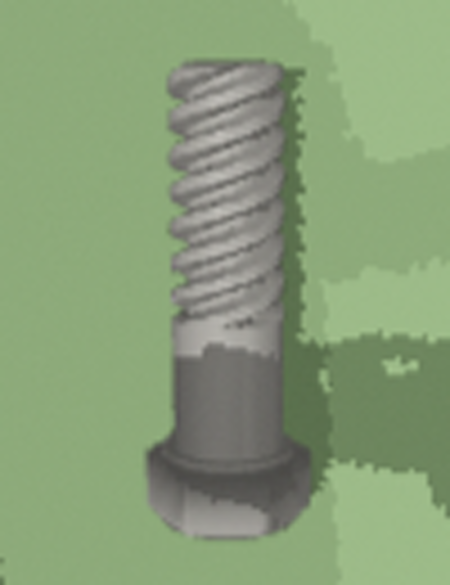

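Screw 2 again measures 105–106 mm, aligned within 1° and centred to 1 mm. Same tilted approach.

```bash
python3 -m crank '[[0,0,0.07,0,0,0.14,1],[0,0,0,0,0,0.14,1],[0,0,0,0,0,0.14,1],[0,0,0,0,0,0.14,1],[0,0,0,0,0,0.138,1],[2.36,2.42,0,0,0,0,1],[2.36,2.42,0,0,0,0,1],[2.36,2.42,0,0,0,0,1],[0,0,0,0,0,0,1],[0,0,0,0,0,0,1]]'
python3 - <<'E'
from look import *
s,im=snap('wrist','w17.png')
print(s['time_s'],s['q'],s['eef_pos'],s['tool_rot'])
R=s['tool_rot'];p=s['eef_pos']
h=np.array([R[0,0],R[1,0],0]);h/=np.linalg.norm(h)
c=np.array([.479,-.291,.015]); 
T=c+.015*h; T[2]=.0158; T=T+.010*R[:,1]
print(np.degrees(np.arctan2(h[1],h[0])),T,R.T@(T-p))
E
```

```text
time_s: 29.75
eef_pos: [0.4802, -0.2864, 0.0542]
tool_rot: [[0.195, -0.167, -0.967], [0.738, -0.624, 0.257], [-0.646, -0.763, 0.002]]
force: [0.3, -0.5, 0.8]
gripper_width: 0.0853
29.75 [ 0.1623  0.017  -0.6251  0.6522 -1.3239 -0.7156] [ 0.4802 -0.2864  0.0542] [[ 0.1946 -0.1672 -0.9665]
 [ 0.7383 -0.6238  0.2566]
 [-0.6458 -0.7635  0.0021]]
75.23194468251424 [ 0.4812 -0.2827  0.0082] [ 0.0327  0.0327 -0.0001]
```

View pics/w17.png

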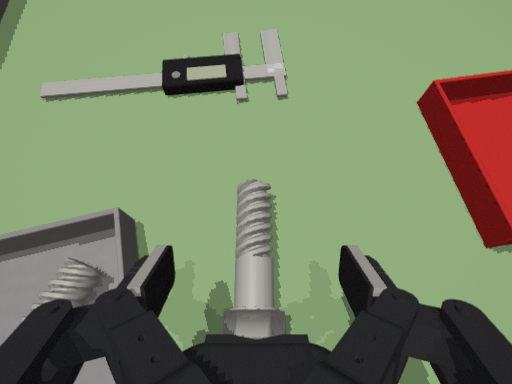

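```bash
python3 -m crank '[[1.09,1.09,0,0,0,0,1],[1.09,1.09,0,0,0,0,1],[1.09,1.09,0,0,0,0,1],[0,0,0,0,0,0,1],[0,0,0,0,0,0,-1],[0,0,0,0,0,0,-1],[0,0,0,0,0,0,-1],[0,0,0,0,0,0,-1],[0,0,0,0,0,0,-1],[0,0,0,0,0,0,-1]]' 80
python3 - <<'E'
from look import *
s,im=snap('wrist','w18.png')
print(s['time_s'],s['q'],s['eef_pos'],s['force'],s['ft_torque'])
R=s['tool_rot'];p=s['eef_pos'];h=np.array([R[0,0],R[1,0],0]);h/=np.linalg.norm(h);h[2]=np.tan(np.radians(3));h/=np.linalg.norm(h)
print('ct',R.T@(np.array([.479,-.291,.015])-p),'ax',R.T@h)
E
```

```text
time_s: 31.05
eef_pos: [0.4814, -0.2826, 0.0082]
tool_rot: [[0.195, -0.166, -0.967], [0.738, -0.624, 0.256], [-0.646, -0.763, 0.001]]
force: [0.2, 2.6, 6.4]
gripper_width: 0.0239
31.05 [ 0.166   0.0758 -0.6599  0.6681 -1.2514 -0.778 ] [ 0.4814 -0.2826  0.0082] [0.1955 2.5598 6.4078] [ 1.2724 -0.1977 -0.0286]
ct [-0.0111  0.0004  0.0001] ax [ 0.7284 -0.6851  0.0012]
```

View pics/w18.png

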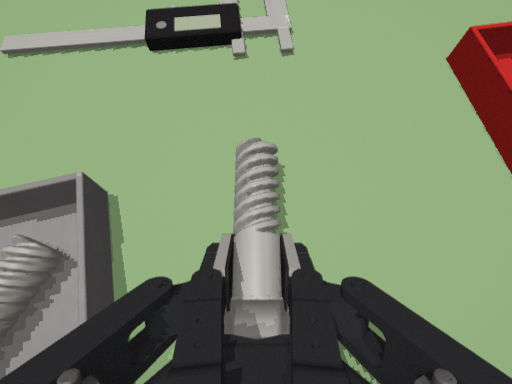

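Gripped as before (23.9 mm reading), with the kit box and calliper clear. Lifting, levelling and yawing to the same insertion heading.

```bash
python3 -m crank '[[-1.3,-1.5,0,0,0,0,-1],[-2.57,-3.07,0,0,0,0,-1],[-2.57,-3.07,0,0,0,0,-1],[-2.57,-3.07,0,0,0,0,-1],[0,0,0,0,0,-0.174,-1],[0,0,0,0,0,-0.174,-1],[0,0,0,0,0,-0.174,-1],[0,0,0,0,0,-0.174,-1],[0,0,0,0,0.162,0,-1],[0,0,0,0,0.162,0,-1],[0,0,0,0,0.162,0,-1],[0,0,0,0,0.162,0,-1],[0,0,0,0,0.162,0,-1],[0,0,0,0,0.162,0,-1],[0,0,0,0,0,0,-1]]'
python3 - <<'E'
from look import *
from scipy.spatial.transform import Rotation as Ro
s=arm.sense();print(s['time_s'],s['q'],s['eef_pos'],s['tool_rot'],s['force'],s['ft_torque'])
R=s['tool_rot'];p=s['eef_pos']
ct=np.array([-.0111,.0004,.0]); ax=np.array([.7284,-.6851,0])
th=.816+0
Rf=R@Ro.from_rotvec([0,0,-th]).as_matrix(); print('axis world',Rf@ax)
m=np.array([.6475,.0162,.064])
T=m+[0,0,.03]+.053*Rf@ax-Rf@ct; print('TCP',T,'delta in current tool',R.T@(T-p))
E
```

```text
time_s: 32.98
eef_pos: [0.4801, -0.2821, 0.1462]
tool_rot: [[0.942, -0.006, -0.334], [0.334, -0.004, 0.943], [-0.007, -1.0, -0.001]]
force: [-0.2, 0.0, -4.0]
gripper_width: 0.024
32.975 [-0.1674 -0.0646 -0.1752  0.0049 -1.4658 -1.0632] [ 0.4801 -0.2821  0.1462] [[ 0.9425 -0.0064 -0.3342]
 [ 0.3342 -0.0038  0.9425]
 [-0.0073 -1.     -0.0015]] [-0.2041  0.035  -3.9568] [ 0.0046 -0.0811 -0.0039]
axis world [0.0064 0.0038 0.9999]
TCP [0.6548 0.0189 0.1553] delta in current tool [ 0.2652 -0.0113  0.2253]
```

```bash
python3 -m crank '[[4.42,-0.2,3.75,0,0,0,-1],[4.42,-0.2,3.75,0,0,0,-1],[4.42,-0.2,3.75,0,0,0,-1],[4.42,-0.2,3.75,0,0,0,-1],[4.42,-0.2,3.75,0,0,0,-1],[4.42,-0.1,3.75,0,0,0,-1],[0,0,0,0,0,-0.163,-1],[0,0,0,0,0,-0.163,-1],[0,0,0,0,0,-0.163,-1],[0,0,0,0,0,-0.163,-1],[0,0,0,0,0,-0.17,-1],[0,0,0,0,0,0,-1],[0,0,0,0,0,0,-1],[0,0,0,0,0,0,-1]]'
python3 - <<'E'
from look import *
s,im=snap('wrist','w19.png');print(s['time_s'],s['q'],s['eef_pos'],s['tool_rot'],s['force'])
R=s['tool_rot'];p=s['eef_pos']
ct=np.array([-.0111,.0004,.0]); ax=np.array([.7284,-.6851,0])
c=p+R@ct; print('axis',R@ax,'centre',c,'tip',c-.053*R@ax)
m=np.array([.6475,.0162,.064]); T=m+[0,0,-.012]+.053*R@ax-R@ct; print('delta to tip 12mm inside',R.T@(T-p))
snap('scene','s19.png')
b=cv2.imread('pics/s19.png')[155:225,270:340]
w=cv2.imread('pics/w19.png')[70:200,180:330]
f=lambda i,k:cv2.convertScaleAbs(cv2.resize(i,None,fx=k,fy=k,interpolation=cv2.INTER_CUBIC),alpha=1.5)
B=f(b,5.5)[:385];W=f(w,2.7)[:351];W=cv2.copyMakeBorder(W,0,B.shape[0]-W.shape[0],0,0,cv2.BORDER_CONSTANT)
cv2.imwrite('pics/ws19.png',np.hstack([W,B]))
E
```

```text
time_s: 34.72
eef_pos: [0.6573, 0.0183, 0.1572]
tool_rot: [[0.645, 0.688, -0.333], [0.231, 0.24, 0.943], [0.729, -0.685, -0.004]]
force: [0.7, -0.5, -4.1]
gripper_width: 0.0239
34.725 [ 0.3283 -0.4163 -0.641  -0.0111 -0.5296 -1.5503] [0.6573 0.0183 0.1572] [[ 0.6445  0.6881 -0.3334]
 [ 0.2311  0.2403  0.9428]
 [ 0.7288 -0.6847 -0.0042]] [ 0.7199 -0.5404 -4.0667]
axis [-0.0019  0.0037  1.    ] centre [0.6504 0.0159 0.1489] tip [0.6505 0.0157 0.0959]
delta to tip 12mm inside [-0.0338  0.0281  0.0017]
```

View pics/ws19.png

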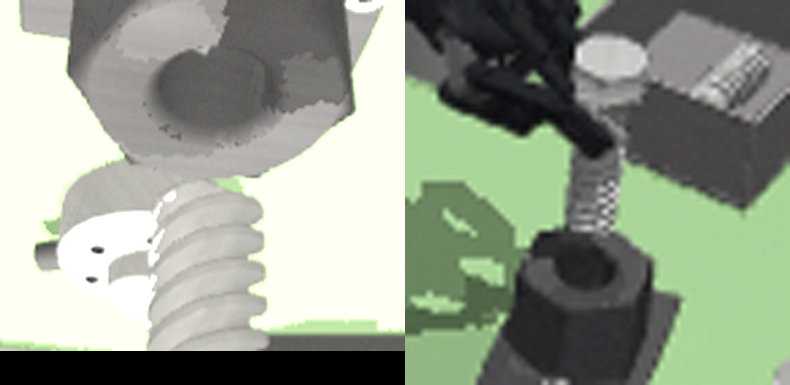

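```bash
python3 -m crank '[[-0.95,0.6,0.17,0,0,0,-1],[-0.85,0.72,0,0,0,0,-1],[-0.8,0.75,0,0,0,0,-1],[-0.78,0.74,0,0,0,0,-1],[0,0,0,0,0,0,-1],[0,0,0,0,0,0,-1]]'
python3 - <<'E'
from look import *
s,im=snap('wrist','w20.png');print(s['time_s'],s['eef_pos'],s['force'],s['ft_torque'])
R=s['tool_rot'];p=s['eef_pos']
ct=np.array([-.0111,.0004,.0]); ax=np.array([.7284,-.6851,0])
c=p+R@ct; print('axis',R@ax,'centre',c,'tip',c-.053*R@ax)
m=np.array([.6475,.0162,.064]); T=m+[0,0,.023]-R@ct; print('delta to centre +23',R.T@(T-p))
E
```

```text
time_s: 35.58
eef_pos: [0.6547, 0.0191, 0.1136]
tool_rot: [[0.642, 0.691, -0.333], [0.23, 0.241, 0.943], [0.732, -0.682, -0.004]]
force: [8.5, 1.7, -3.0]
gripper_width: 0.0237
35.575 [0.6547 0.0191 0.1136] [ 8.4785  1.6659 -3.0201] [-0.3428  0.1226 -0.2064]
axis [-0.0059  0.0019  0.9999] centre [0.6478 0.0167 0.1052] tip [0.6482 0.0166 0.0522]
delta to centre +23 [-0.0137  0.0121 -0.0003]
```

```bash
python3 - <<'E'
from look import *
snap('scene','s20.png')
b=cv2.imread('pics/s20.png')[160:225,275:335]
w=cv2.imread('pics/w20.png')[100:200,190:320]
f=lambda i,k:cv2.convertScaleAbs(cv2.resize(i,None,fx=k,fy=k,interpolation=cv2.INTER_CUBIC),alpha=1.5)
B=f(b,6)[:390];W=f(w,3.3);W=cv2.copyMakeBorder(W,0,B.shape[0]-W.shape[0],0,0,cv2.BORDER_CONSTANT)
cv2.imwrite('pics/ws20.png',np.hstack([W,B]))
E
```

```text
(no output)
```

View pics/ws20.png

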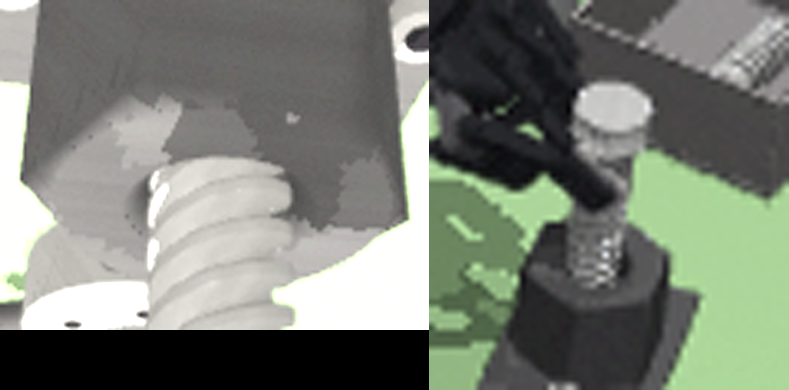

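The tip is in the mouth but there is a side force of +8.5 N in x, so it is touching the near wall. Shifting outward about 2 mm.

```bash
python3 -m crank '[[0.14,0.15,0,0,0,0,-1],[0,0,0,0,0,0,-1],[0,0,0,0,0,0,-1]]'; python3 -m crank '[[0.1,0.11,0,0,0,0,-1],[0,0,0,0,0,0,-1],[0,0,0,0,0,0,-1]]'
```

```text
time_s: 36.05
eef_pos: [0.6556, 0.0195, 0.1119]
tool_rot: [[0.644, 0.689, -0.333], [0.23, 0.241, 0.943], [0.729, -0.684, -0.003]]
force: [5.8, 1.8, -2.1]
gripper_width: 0.0237
time_s: 36.42
eef_pos: [0.6562, 0.0196, 0.1106]
tool_rot: [[0.646, 0.687, -0.332], [0.23, 0.24, 0.943], [0.728, -0.686, -0.003]]
force: [3.6, 0.8, -3.1]
gripper_width: 0.0239
```

```bash
python3 -m crank '[[0,0,0,0,0,-0.04,-1],[0,0,0,0,0,0,-1],[0,0,0,0,0,0,-1]]'
python3 - <<'E'
from look import *
s,im=snap('wrist','w21.png');print(s['time_s'],s['eef_pos'],s['force'],s['ft_torque'])
snap('scene','s21.png')
b=cv2.imread('pics/s21.png')[160:225,275:335]
w=cv2.imread('pics/w21.png')[100:200,190:320]
f=lambda i,k:cv2.convertScaleAbs(cv2.resize(i,None,fx=k,fy=k,interpolation=cv2.INTER_CUBIC),alpha=1.5)
B=f(b,6)[:390];W=f(w,3.3);W=cv2.copyMakeBorder(W,0,B.shape[0]-W.shape[0],0,0,cv2.BORDER_CONSTANT)
cv2.imwrite('pics/ws21.png',np.hstack([W,B]))
E
```

```text
time_s: 36.8
eef_pos: [0.6556, 0.0194, 0.1097]
tool_rot: [[0.62, 0.711, -0.332], [0.221, 0.248, 0.943], [0.753, -0.658, -0.003]]
force: [0.8, -0.0, -4.5]
gripper_width: 0.0239
36.8 [0.6556 0.0194 0.1097] [ 0.7612 -0.0129 -4.4583] [-0.9925  2.8939  0.0373]
```

View pics/ws21.png

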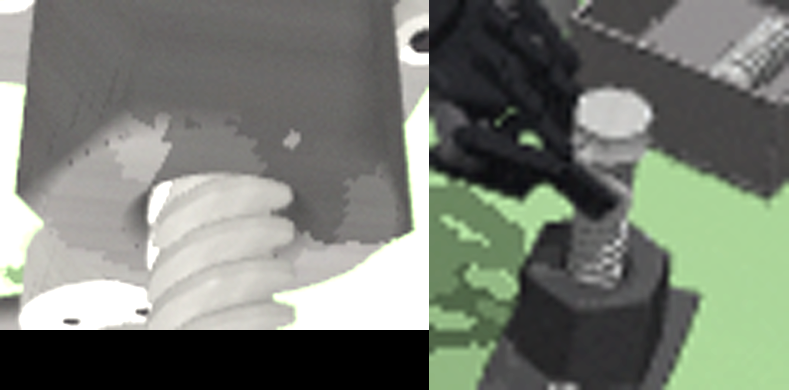

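The contact is gone (0.8 N). Continuing straight down in small steps.

```bash
python3 -m crank '[[-0.38,0.33,0,0,0,0,-1],[0,0,0,0,0,0,-1],[0,0,0,0,0,0,-1]]'; python3 -m crank '[[-0.3,0.26,0,0,0,0,-1],[0,0,0,0,0,0,-1],[0,0,0,0,0,0,-1]]'
```

```text
time_s: 37.28
eef_pos: [0.6563, 0.0197, 0.1058]
tool_rot: [[0.618, 0.712, -0.332], [0.22, 0.249, 0.943], [0.754, -0.656, -0.003]]
force: [0.2, -0.2, -4.3]
gripper_width: 0.0238
time_s: 37.65
eef_pos: [0.6563, 0.0197, 0.1019]
tool_rot: [[0.618, 0.712, -0.332], [0.22, 0.249, 0.943], [0.755, -0.656, -0.003]]
force: [0.3, 0.2, -4.0]
gripper_width: 0.0235
```

```bash
python3 -m crank '[[-0.3,0.26,0,0,0,0,-1],[0,0,0,0,0,0,-1],[0,0,0,0,0,0,-1]]'; python3 -m crank '[[-0.22,0.2,0,0,0,0,-1],[0,0,0,0,0,0,-1],[0,0,0,0,0,0,-1]]'
```

```text
time_s: 38.02
eef_pos: [0.6563, 0.0196, 0.0979]
tool_rot: [[0.618, 0.712, -0.332], [0.22, 0.249, 0.943], [0.755, -0.656, -0.003]]
force: [0.0, -0.9, -3.3]
gripper_width: 0.0236
time_s: 38.4
eef_pos: [0.6563, 0.0196, 0.0949]
tool_rot: [[0.618, 0.712, -0.332], [0.22, 0.249, 0.943], [0.755, -0.656, -0.003]]
force: [0.4, 0.7, -3.6]
gripper_width: 0.0236
```

```bash
python3 -m crank '[[-0.22,0.2,0,0,0,0,-1],[0,0,0,0,0,0,-1],[0,0,0,0,0,0,-1]]'; python3 -m crank '[[-0.15,0.13,0,0,0,0,-1],[0,0,0,0,0,0,-1]]'
```

```text
time_s: 38.78
eef_pos: [0.6567, 0.0198, 0.0928]
tool_rot: [[0.617, 0.713, -0.332], [0.22, 0.249, 0.943], [0.755, -0.655, -0.003]]
force: [-1.7, 1.6, -0.9]
gripper_width: 0.0233
time_s: 39.02
eef_pos: [0.6572, 0.0199, 0.0924]
tool_rot: [[0.616, 0.714, -0.333], [0.22, 0.25, 0.943], [0.757, -0.654, -0.003]]
force: [-9.5, 0.3, 6.9]
gripper_width: 0.0235
```

Contact at the thread at the expected depth (centre about 20 mm above the mouth). Releasing, backing off and levelling as before.

```bash
python3 -m crank '[[0,0,0,0,0,0,1],[0,0,0,0,0,0,1],[0,0,0,0,0,0,1],[0,0,0,0,0,0,1],[0,-2,0,0,0,0,1],[0,-4,0,0,0,0,1],[0,-4,0,0,0,0,1],[0,0,0,0,0,0.171,1],[0,0,0,0,0,0.171,1],[0,0,0,0,0,0.171,1],[0,0,0,0,0,0.171,1],[0,0,0,0,0,0.171,1],[0,0,0,0,0,0,1],[0,0,0,0,0,0,1]]'
python3 - <<'E'
from look import *
s,_=snap('wrist','w22.png');print(s['time_s'],s['q'],s['eef_pos'],s['tool_rot'],s['force'])
snap('scene','s22.png')
b=cv2.imread('pics/s22.png')[155:225,270:340];b0=cv2.imread('pics/s9.png')[155:225,270:340]
w=cv2.imread('pics/w22.png')[240:350,200:310]
f=lambda i,k:cv2.convertScaleAbs(cv2.resize(i,None,fx=k,fy=k,interpolation=cv2.INTER_CUBIC),alpha=1.2)
cv2.imwrite('pics/ws22.png',np.hstack([f(w,2.4)[:260],f(b0,3.75)[:260],f(b,3.75)[:260]]))
T=np.array([.6475,.0162,.18]); print('delta',s['tool_rot'].T@(T-s['eef_pos']))
E
```

```text
time_s: 40.78
eef_pos: [0.5853, -0.0052, 0.1551]
tool_rot: [[0.943, 0.001, -0.332], [0.332, -0.003, 0.943], [0.0, -1.0, -0.003]]
force: [-0.7, 0.2, 0.1]
gripper_width: 0.0853
40.775 [ 0.3352  0.0047 -0.0906  0.0029 -1.475  -1.5675] [ 0.5853 -0.0052  0.1551] [[ 0.9431  0.0014 -0.3324]
 [ 0.3324 -0.0026  0.9431]
 [ 0.0004 -1.     -0.0029]] [-0.7146  0.2373  0.0927]
delta [ 0.0658 -0.0249 -0.0005]
```

View pics/ws22.png

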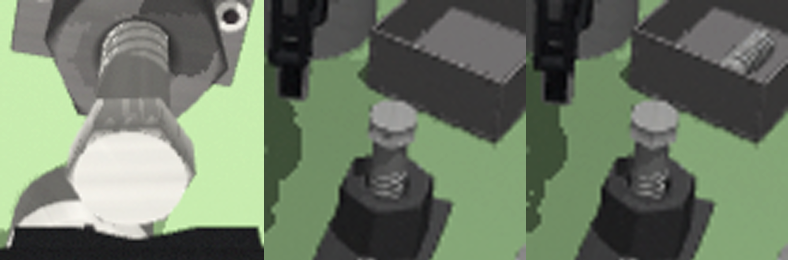

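Screw 2 stands upright in the nut, at the same height as the first did, and screw 1 can be seen lying in the keep bin. Moving over the head, turned to face the flats.

```bash
python3 -m crank '[[0.9,-2.5,0,0,0,0,1],[2.9,0,0,0,0,0,1],[2.8,0,0,0,0,0,1],[0,0,0,0,-0.187,0,1],[0,0,0,0,-0.187,0,1],[0,0,0,0,-0.187,0,1],[0,0,0,0,-0.187,0,1],[0,0,0,0,-0.187,0,1],[0,0,0,0,-0.187,0,1],[0,0,0,0,-0.187,0,1],[0,0,0,0,-0.187,0,1],[0,0,0,0,-0.187,0,1],[0,0,0,0,-0.187,0,1],[0,0,0,0,-0.187,0,1],[0,0,0,0,-0.187,0,1],[0,0,0,0,-0.187,0,1],[0,0,0,0,-0.187,0,1],[0,0,0,0,0,0,1],[0,0,0,0,0,0,1]]'
python3 - <<'E'
from look import *
s,_=snap('wrist','w23.png');print(s['time_s'],s['q'],s['eef_pos'])
T=np.array([.6474,.0160,.1207]);print(s['tool_rot'].T@(T-s['eef_pos']))
E
```

```text
time_s: 43.25
eef_pos: [0.6471, 0.0166, 0.1818]
tool_rot: [[-0.982, 0.003, -0.187], [0.187, -0.002, -0.982], [-0.003, -1.0, 0.001]]
force: [0.7, 0.8, -0.8]
gripper_width: 0.0852
43.25 [ 0.3356  0.1626  0.1254  0.0028 -1.5315  1.0466] [0.6471 0.0166 0.1818]
[-0.0002  0.0611  0.0005]
```

View pics/w23.png

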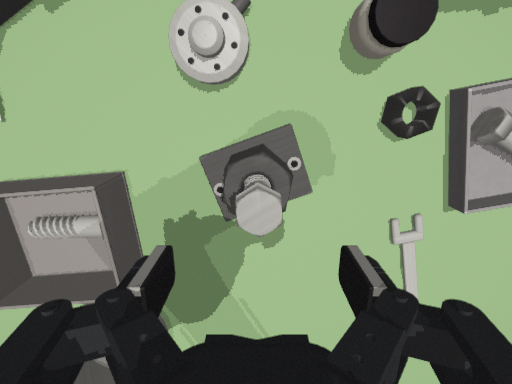

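The head is centred (column 258) with its flats facing the jaws. Screw 1 lies flat in the keep bin at (65,226). Going down and gripping.

```bash
python3 -m crank '[[0,3.1,0,0,0,0,1],[0,3.0,0,0,0,0,1],[0,0,0,0,0,0,1],[0,0,0,0,0,0,-1],[0,0,0,0,0,0,-1],[0,0,0,0,0,0,-1],[0,0,0,0,0,0,-1],[0,0,0,0,0,0,-1]]' 60
P='python3 -c "from look import *;s=arm.sense();print(s[\"q\"][5],s[\"force\"],s[\"ft_torque\"],s[\"eef_pos\"])"'; eval $P
python3 -m crank '[[0,0.072,0,0,0.187,0,-1],[0,0.072,0,0,0.187,0,-1],[0,0,0,0,0,0,-1]]'|head -1; eval $P
```

```text
time_s: 44.3
eef_pos: [0.6482, 0.0166, 0.1213]
tool_rot: [[-0.983, 0.004, -0.184], [0.184, -0.002, -0.983], [-0.004, -1.0, 0.002]]
force: [0.0, 0.3, 5.6]
gripper_width: 0.0321
1.0501062004569535 [0.009  0.2866 5.5591] [ 0.1753  0.0104 -0.0025] [0.6482 0.0166 0.1213]
time_s: 44.68
0.6738772352557956 [-0.1888  0.0784  5.808 ] [-0.0162  0.2571 -0.0876] [0.648  0.0163 0.1198]
```

```bash
P='python3 -c "from look import *;s=arm.sense();print(s[\"q\"][5],s[\"force\"],s[\"ft_torque\"],s[\"eef_pos\"])"'
python3 -m crank '[[0,0.072,0,0,0.187,0,-1],[0,0,0,0,0,0,-1]]'|head -1; eval $P
python3 -m crank '[[0,0.072,0,0,0.187,0,-1],[0,0,0,0,0,0,-1]]'|head -1; eval $P
python3 -m crank '[[0,0.072,0,0,0.187,0,-1],[0,0,0,0,0,0,-1]]'|head -1; eval $P
```

```text
time_s: 44.92
0.4868982774717413 [-0.9897  0.7321  5.4236] [-0.0756  0.227  -0.0649] [0.648  0.0164 0.1191]
time_s: 45.18
0.299921384854367 [ 0.1486 -0.0454  5.6322] [-0.1336  0.1747 -0.0519] [0.648  0.0164 0.1183]
time_s: 45.42
0.11288440732702298 [-0.1564 -1.262   6.2813] [-0.0676  0.3699 -0.0841] [0.6479 0.0164 0.1177]
```

```bash
P='python3 -c "from look import *;s=arm.sense();print(s[\"q\"][5],s[\"force\"],s[\"ft_torque\"],s[\"eef_pos\"])"'
python3 -m crank '[[0,0.072,0,0,0.187,0,-1],[0,0,0,0,0,0,-1]]'|head -1; eval $P
python3 -m crank '[[0,0.072,0,0,0.187,0,-1],[0,0,0,0,0,0,-1]]'|head -1; eval $P
python3 -m crank '[[0,0.072,0,0,0.187,0,-1],[0,0,0,0,0,0,-1]]'|head -1; eval $P
```

```text
time_s: 45.68
-0.07406501059312799 [-0.3331 -0.9586  6.0729] [-0.14    0.4245 -0.0539] [0.6479 0.0163 0.1169]
time_s: 45.92
-0.2610891545751643 [-1.5805  0.059   5.5491] [-0.1253  0.5183 -0.0791] [0.6478 0.0163 0.1162]
time_s: 46.18
-0.44810080182827355 [-1.4833 -0.3874  6.2766] [-0.0319  0.6891 -0.0289] [0.6478 0.0163 0.1155]
```

```bash
P='python3 -c "from look import *;s=arm.sense();print(s[\"q\"][5],s[\"force\"],s[\"ft_torque\"],s[\"eef_pos\"])"'
python3 -m crank '[[0,0.072,0,0,0.187,0,-1],[0,0.072,0,0,0.187,0,-1],[0,0,0,0,0,0,-1]]'|head -1; eval $P
python3 -m crank '[[0,0.072,0,0,0.187,0,-1],[0,0.072,0,0,0.187,0,-1],[0,0,0,0,0,0,-1]]'|head -1; eval $P
python3 -m crank '[[0,0.072,0,0,0.187,0,-1],[0,0.072,0,0,0.187,0,-1],[0,0,0,0,0,0,-1]]'|head -1; eval $P
python3 -m crank '[[0,0.072,0,0,0.187,0,-1],[0,0,0,0,0,0,-1]]'|head -1; eval $P
python3 - <<'E'
from look import *
snap('scene','s24.png')
f=lambda n:cv2.convertScaleAbs(cv2.resize(cv2.imread('pics/'+n)[155:225,270:340],None,fx=3.75,fy=3.75,interpolation=cv2.INTER_CUBIC),alpha=1.5)
cv2.imwrite('pics/s24z.png',np.hstack([f('s22.png'),f('s11.png'),f('s24.png')]))
E
```

```text
time_s: 46.55
-0.822173926124407 [-1.6833 -0.275   6.3531] [-0.026   0.8003 -0.089 ] [0.6477 0.0164 0.1141]
time_s: 46.92
-1.1961929523191257 [-0.7904  1.1471  6.728 ] [ 0.1075  0.7915 -0.1277] [0.6477 0.0164 0.1126]
time_s: 47.3
-1.5701550704126064 [-2.0052  0.2662  6.6348] [ 0.0722  0.904  -0.0971] [0.6477 0.0165 0.1112]
time_s: 47.55
-1.7571183571798492 [-1.9768  0.1633  6.6375] [ 0.0652  0.9243 -0.1003] [0.6476 0.0164 0.1105]
```

View pics/s24z.png

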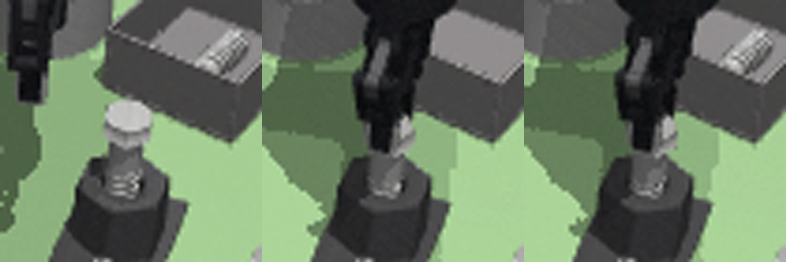

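The second screw also turned about 161° with at most 0.13 N m and sank by the same amount as the first, so it is sound too. Turning it back out and measuring where screw 1 lies.

```bash
python3 -m crank '[[0,-0.072,0,0,-0.187,0,-1],[0,-0.072,0,0,-0.187,0,-1],[0,-0.072,0,0,-0.187,0,-1],[0,-0.072,0,0,-0.187,0,-1],[0,-0.072,0,0,-0.187,0,-1],[0,-0.072,0,0,-0.187,0,-1],[0,-0.072,0,0,-0.187,0,-1],[0,-0.072,0,0,-0.187,0,-1],[0,-0.072,0,0,-0.187,0,-1],[0,-0.072,0,0,-0.187,0,-1],[0,-0.072,0,0,-0.187,0,-1],[0,-0.072,0,0,-0.187,0,-1],[0,-0.072,0,0,-0.187,0,-1],[0,-0.072,0,0,-0.187,0,-1],[0,-0.072,0,0,-0.187,0,-1],[0,0,0,0,0,0,-1]]'
python3 -m crank '[[0,-1,0,0,0,0,-1],[0,-2,0,0,0,0,-1],[0,-3.5,0,0,0,0,-1],[0,-3.5,0,0,0,0,-1],[0,0,0,0,0,0,-1]]' 80
python3 - <<'E'
from look import *
s=arm.sense();print(s['q'],s['eef_pos'],s['force'],s['ft_torque'],s['gripper_width'])
R=np.array([[-0.982,0.003,-0.187],[0.187,-0.002,-0.982],[-0.003,-1.0,0.001]]);s23=dict(s,tool_rot=R,eef_pos=np.array([.6471,.0166,.1818]))
print('screw1 in bin: ',onplane('wrist',(30,225),.02,s23),onplane('wrist',(100,226),.02,s23))
T=np.array([.617,.2416,0])+np.array([.995,-.095,0])*(-.03)+.05*np.array([.097,.995,0]);T[2]=.014
print('tip target',T)
TCP=T-.0909*np.array([.049,.569,-.821]);print('TCP final',TCP); TCP[2]=s['eef_pos'][2];print(s['tool_rot'].T@(TCP-s['eef_pos']))
E
```

```text
time_s: 49.6
eef_pos: [0.6483, 0.0166, 0.1213]
tool_rot: [[-0.983, 0.004, -0.182], [0.182, -0.003, -0.983], [-0.004, -1.0, 0.002]]
force: [-0.3, 0.6, 5.2]
gripper_width: 0.032
time_s: 50.22
eef_pos: [0.6486, 0.0166, 0.2252]
tool_rot: [[-0.983, 0.008, -0.184], [0.184, -0.002, -0.983], [-0.008, -1.0, 0.0]]
force: [-0.0, -0.6, -3.6]
gripper_width: 0.0313
[ 0.3359  0.1619  0.2027  0.0045 -1.6045  1.0501] [0.6486 0.0166 0.2252] [-0.0107 -0.6407 -3.553 ] [-0.0217 -0.0536  0.0042] 0.031264460393929036
screw1 in bin:  [0.6405 0.2854 0.02  ] [0.6239 0.2061 0.02  ]
tip target [0.592  0.2942 0.014 ]
TCP final [0.5875 0.2425 0.0886]
[ 0.1015 -0.0009 -0.2108]
```

It lifted out cleanly (−3.6 N carried). Screw 1 lies along the bin's +x side, so I'm placing this one on the −x side the same way.

```bash
python3 -m crank '[[2.66,0,-5.25,0,0,0,-1],[2.66,0,-5.25,0,0,0,-1],[2.66,0,-5.25,0,0,0,-1],[2.66,0,-5.25,0,0,0,-1],[0,0,0,0,0.185,0,-1],[0,0,0,0,0.185,0,-1],[0,0,0,0,0.185,0,-1],[0,0,0,0,0.185,0,-1],[0,0,0,0,0.185,0,-1],[0,0,0,0,0.185,0,-1],[0,0,0,0,0.185,0,-1],[0,0,0,0,0.185,0,-1],[0,0,0,0,0,-0.153,-1],[0,0,0,0,0,-0.153,-1],[0,0,0,0,0,-0.153,-1],[0,0,0,0,0,-0.153,-1],[0,0,0,0,0,0,-1],[0,0,0,0,0,0,-1]]'
python3 - <<'E'
from look import *
s,_=snap('scene','s25.png');print(s['q'],s['eef_pos'],s['force'])
print('tip',s['eef_pos']+.0909*s['tool_rot'][:,1])
T=np.array([.587,.2942,.014])-.0909*s['tool_rot'][:,1]; print(T,s['tool_rot'].T@(T-s['eef_pos']))
b=cv2.imread('pics/s25.png')[90:230,230:410]
cv2.imwrite('pics/s25z.png',cv2.convertScaleAbs(cv2.resize(b,None,fx=4,fy=4,interpolation=cv2.INTER_CUBIC),alpha=1.4))
E
```

```text
time_s: 52.48
eef_pos: [0.5812, 0.2422, 0.2185]
tool_rot: [[0.077, 0.054, -0.996], [0.818, 0.568, 0.094], [0.57, -0.822, -0.001]]
force: [-0.5, 0.3, -4.0]
gripper_width: 0.0314
[ 0.3836 -0.0495  0.0429 -0.541  -1.3842 -0.4512] [0.5812 0.2422 0.2185] [-0.4512  0.3278 -4.0492]
tip [0.5861 0.2938 0.1438]
[0.5821 0.2426 0.0887] [-0.0736  0.107  -0.0008]
```

View pics/s25z.png

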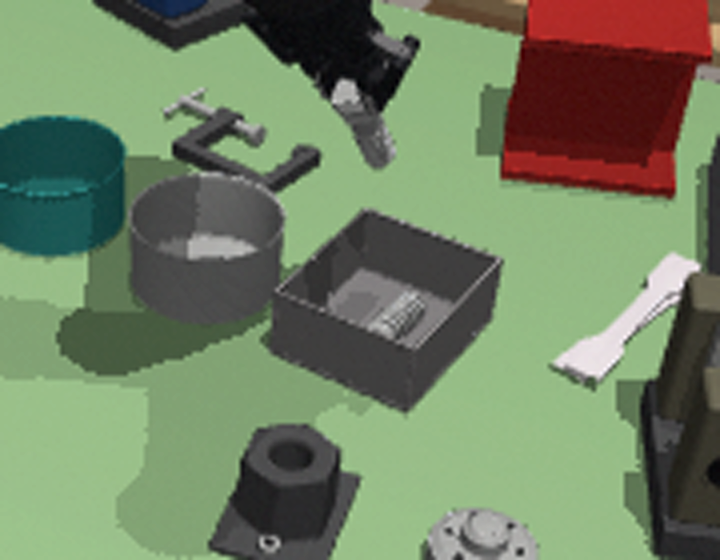

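```bash
python3 -m crank '[[-1.8,2.65,-0.08,0,0,0,-1],[-1.8,2.65,0,0,0,0,-1],[-1.8,2.65,0,0,0,0,-1],[-1.85,2.65,0,0,0,0,-1],[0,0,0,0,0,0,-1],[0,0,0,0,0,0,-1]]'
```

```text
time_s: 53.28
eef_pos: [0.5824, 0.2448, 0.0912]
tool_rot: [[0.075, 0.054, -0.996], [0.817, 0.569, 0.092], [0.572, -0.82, -0.002]]
force: [-0.3, -0.6, -3.1]
gripper_width: 0.0312
```

```bash
python3 -m crank '[[0,0,0,0,0,0,1],[0,0,0,0,0,0,1],[0,0,0,0,0,0,1],[0,0,0,0,0,0,1],[0,-3,0,0,0,0,1],[0,-5,0,0,0,0,1],[0,-5,0,0,0,0,1],[0,0,-3,0,0,0.153,1],[0,0,0,0,0,0.153,1],[0,-1,0,0,0,0.153,1],[-5,0,0,0,0,0.153,1],[-5,0,0,0,0,0,1],[0,0,0,0,0,0,1],[0,0,0,0,0,0,1]]'
python3 - <<'E'
from look import *
s,_=snap('scene','s26.png');print(s['time_s'],s['eef_pos'],s['force']); snap('top','t26.png')
b=cv2.imread('pics/s26.png')[90:230,230:410]
cv2.imwrite('pics/s26z.png',cv2.convertScaleAbs(cv2.resize(b,None,fx=4,fy=4,interpolation=cv2.INTER_CUBIC),alpha=1.4))
b=cv2.imread('pics/t26.png')[90:260,90:430]
cv2.imwrite('pics/t26z.png',cv2.resize(b,None,fx=2.3,fy=2.3,interpolation=cv2.INTER_CUBIC))
E
```

```text
time_s: 55.02
eef_pos: [0.5956, 0.0651, 0.1996]
tool_rot: [[0.094, 0.001, -0.996], [0.996, -0.002, 0.094], [-0.002, -1.0, -0.002]]
force: [0.4, -0.3, -0.6]
gripper_width: 0.0851
55.025 [0.5956 0.0651 0.1996] [ 0.4332 -0.2988 -0.5638]
```

View pics/s26z.png

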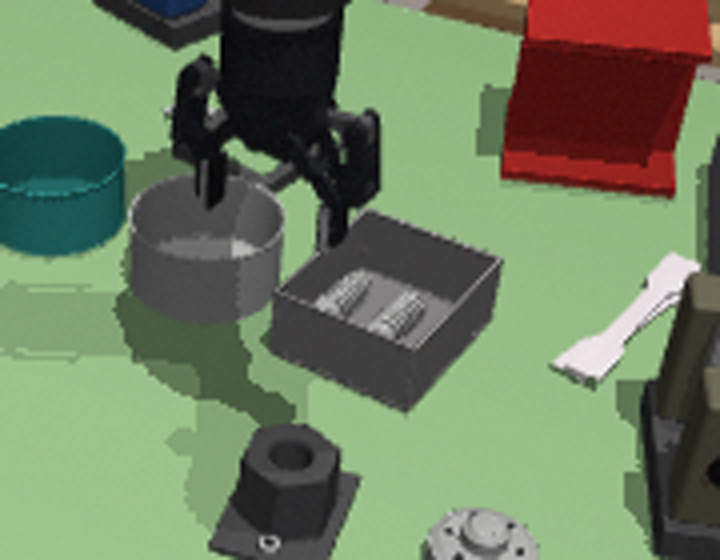

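View pics/t26z.png

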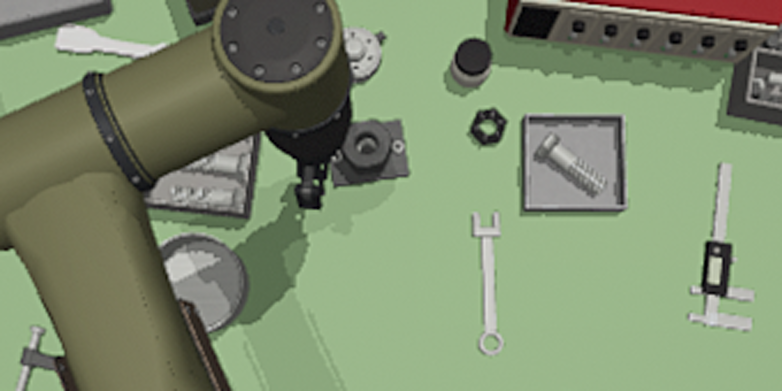

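Both screws lie flat and side by side in the keep bin, the gauge is empty, and the kit-box screw and tools look unmoved. One quick check of the bystanders against the first top picture, then handing in.

```bash
python3 - <<'E'
from look import *
def cc(fn,box):
    im=cv2.imread('pics/'+fn);hsv=cv2.cvtColor(im,cv2.COLOR_BGR2HSV);m=cv2.bitwise_not(cv2.inRange(hsv,(30,40,60),(90,255,255)))
    x0,y0,x1,y1=box;ys,xs=np.nonzero(m[y0:y1,x0:x1]);return np.round([xs.mean()+x0,ys.mean()+y0,len(xs)],1)
for n,b in dict(spanner=(290,178,315,248),nut=(292,134,312,154),jar=(282,104,307,130),calliper=(385,155,425,240),kit=(313,135,367,186)).items():
    print(n,cc('top0.png',b),cc('t26.png',b))
a=cv2.imread('pics/top0.png')[140:182,318:362].astype(int);b=cv2.imread('pics/t26.png')[140:182,318:362].astype(int);print('kit diff',abs(a-b).mean())
s=arm.sense();print(s['time_s'],s['force'])
print(arm.finish_job())
E
```

```text
spanner [301.9 211.  387. ] [301.9 210.8 394. ]
nut [301.8 144.8 127. ] [301.8 144.8 122. ]
jar [294.6 116.9 290. ] [294.6 117.1 286. ]
calliper [402.9 205.3 743. ] [402.9 205.5 743. ]
kit [ 339.3  160.1 1942. ] [ 339.4  160.1 1939. ]
kit diff 17.16576479076479
55.125 [-0.3125 -0.2729  0.0151]
the job is handed in; nothing more can be done
None
```

Both loose screws proved sound and now lie flat, side by side, in the keep bin. I handed the job in at 55.1 s of the 72 s allowed; no verdict was reported.

- **Turning test:** I stood each screw in the gauge nut, gripped its head and turned it clockwise about 161°. The torque about the screw's axis stayed at or below about 0.13 N m. Scene pictures before and after showed both heads sink by the same amount, roughly 10 mm. I then turned each screw back out and it lifted straight out.
- **Second insertion:** The second screw first touched the near wall of the nut with 8.5 N from the side. A shift of about 3.5 mm and a 0.04 rad tilt freed it.
- **Last checks:** In the closing pictures both screws lie in the bin, the gauge is empty and the gripper is clear of everything. The spanner, hex nut, grease jar, calliper and kit box are within 0.2 px of where they started in the top view.
- **Not settled:**
  - The raw brightness in the kit box crop changed by about 17 grey levels. The kit screw looks unmoved and the box outline is unchanged, so I put that down to lighting or shadow.
  - I only looked at the load cell and G-clamp; the arm partly covered them in the last top view.
  - The torque on the second screw read slightly above the 0.1 N m given for a sound one, which I took as sensor offset.

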